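# Feed ceramic blocks through the counting chute into the weighing dish

## Robot

A 6-joint arm with a two-finger parallel gripper is mounted at the origin on the work surface. World frame = base frame: x ahead of the robot, y to its left, z up, the work surface at z = 0. Lengths are in m, angles in degrees, forces in N, time in s.
With the tool pointing down it reaches from about 0.375 to 0.925 m from the base axis. Payload 5.7 kg.
Tool frame: the origin (TCP) lies midway between the tips of the shut fingers; the grasp point (between the pads) lies 19 mm behind it; z points along the fingers, y is the direction in which the jaws open and shut (so a half turn about z gives the same grasp; the last joint's range is limited). The gripper opens to 88 mm and grips with 3 to 60 N. Pads are 20 mm wide; open, the fingers measure 115 mm over their backs; the gripper's body (75 mm by 178 mm) begins 61 mm behind the grasp point.
Start: joints at [57.978, 20.558, 86.54, -0, 72.909, -6.595], TCP at [0.258, 0.542, 0.223] pointing down, gripper open.
Joint ranges: [-170.27, 170.27], [-57.76, 135], [12.27, 136.19], [-55.21, 235.2], [11.17, 155.16], [-170.74, 170.74]. Speed limits (degrees/s): [136.94, 136.94, 180, 180, 180, 180].

## Interface

Orientations are given as [roll, pitch, yaw] about the fixed x, y, z axes, in that order (R = Rz(yaw) Ry(pitch) Rx(roll)).
In Python, from plant import env gives the robot as it stands.
- The arm moves only by the tool move_arm, never from a script. Its argument "increments" is a list of rows, each an object with "linear": the shift along the tool's x, y, z in cm, a list of three; "dr": the turn, a rotation vector about the tool's x, y, z in degrees, a list of three; "jaw": the opening, from 0 (shut) to 1 (fully open). In form: [{"linear": [tx, ty, tz], "dr": [wx, wy, wz], "jaw": jaw}, ...]. A call has 1 to 8 rows; each row is the pose to reach, as a shift and turn from the pose commanded when the call began, along the tool's axes at that moment; what a row does not reach only later rows make up. A row lasts 1/10 s, in which the tool goes at most 50 mm and 8.59 degrees, less where a joint would pass 70% of its speed; a pose out of reach is approached as far as the arm can. A call with a gripper value outside its range is refused whole. The fingers move at their own pace and stop on an object; "newtons" is the grip in N (left out, the last holds). Time passes only in rows, so rows that repeat a pose let the fingers close. It gives the time, the measured TCP pose, the force and the opening at its end, in the units of the state.
- env.get_state(): the state, without advancing time (a new reading comes with each control period).
- env.camera(name): name is "scene" or "top" or "wrist"; returns the picture (480x640x3 uint8, blue, green, red); there is no depth.
- env.camera_model(name): a dict with "K" (3x3 intrinsics, pixels), "distortion" ([k1, k2, p1, p2, k3] as OpenCV has them; the pictures are not rectified), "rvec" (rotation vector, rad) and "tvec" (3), from world to camera coordinates, as OpenCV has them; the wrist camera has in their place "T_tool_cam" (4x4, takes a point from camera to tool coordinates, whose origin is the TCP and whose axes are the flange's). Camera axes: x right, y down, z forward; pixel columns grow to the right and rows downward; lengths in m; the calibration is good to about 2 mm. A picture is of the moment at which its call begins: read the wrist's pose just before it. camera_model takes no time and is no camera call.
- env.close_job(): hands the job in, once; it reports no verdict.
The state is a dict: "time_s": time; "qpos": joint angles; "dq": joint speeds; "joint_efforts": joint torques, N m; "position": TCP position; "tool_rot": TCP orientation; "contact_force": force on the tool from outside, world axes, zero at the start; "wrist_torque": the same for the moment, N m; "grip_width": finger opening in m.
Only numpy, scipy, OpenCV 4.12 (cv2) and the standard library are available. Lean on these libraries where they do the work, as an engineer would, in place of code of your own. Each camera call takes 0.05 s, during which the arm holds its last target. There are 200 camera calls.

## Task

With the safety catch still on, load every ceramic block lying on the bench into the feeder's chute behind the gate; then slide the catch fully off. Take the dish from the scale by its handle, hold it lifted under the chute lip and push the paddle in with the dish's end wall so that the gate opens, keeping it there until every block has slid into the dish. Put the dish with the blocks back level on the middle of the scale pan and let go, slide the safety catch fully on again, and leave the bottle, tube rack and tape roll alone.

Things in the scene. Friction and masses are not known exactly. Their poses are not given: they have to be found in the camera images.
- feeder: Fixed counting feeder: white base, straight open steel chute, bridge over its low end. Origin on the bench straight below the chute's lower lip; the chute rises along the feeder's +y at 20 degrees, x across, z up. Channel 68 mm wide inside, walls 45 mm high, slippery: blocks slide down by themselves. Base x -42 to 42, y 70 to 305 mm, 105 mm high; open below the lip and the paddle
- chute_lip (a point): middle of the chute's lower lip edge, on the chute floor, 140 mm above the bench (underside of the lip 134 mm)
- load_point (a point): point on the chute floor, 265 mm up the slope from the lip. Blocks let go here slide down and queue behind the gate; four in a row fill the chute up to about 240 mm from the lip. Back wall 324 mm up the slope
- gate_foot (a point): middle of the lower edge of the gate: a vertical plate across the channel under the bridge, 34 mm (feeder y) from the lip. The bridge spans feeder y 16 to 52 mm, x -54 to 54 mm, from 135 to 287 mm above the bench; below it the way is clear up to the paddle and base
- paddle (a joint): black paddle under the lip, slides 0 to 0.025 m along the feeder's +y (into the feeder) against a spring (about 3 N at rest, 6 N fully in) and springs back. The gate rises by 2.7 times this value and drops with it; push it fully in to let blocks pass. Locked within about 0.002 while the safety catch is on
- paddle_face (a point): centre of the paddle's outer face (looks to the feeder's -y); 90 mm wide, lower edge 70 mm and upper edge 124 mm above the bench, straight below the lip at rest. A dish standing on the bench passes under it; lifted about 45 mm, its end wall (the one without handle) meets it and its rim stays below the lip
- catch (a joint): safety catch on top of the bridge: 0 = on (gate locked), slides to 0.032 m = fully off, along the feeder's -x; sliding friction about 2 N, stays where left
- catch_grip (a point): centre of the catch's black upright fin, 34 mm long in the feeder's x, 12 mm thick in y, its top 13 mm above this point; the fin stands on a sliding plate whose top is 17 mm below this point
- dish: loose open rectangular aluminium dish, 0.24 kg: outside 140 mm (its x) by 170 mm (its y) by 70 mm high, walls and floor 5 mm. Origin at the centre of its underside, z up. A straight black handle sticks out of the end wall at -y. Starts standing on the scale
- dish_handle (a point): grip point of the dish handle: the handle is an upright bar 14 mm thick (dish x), 28 mm high, 85 mm long (dish y, from -85 to -170 mm); this point is its mid height, 41 mm above the dish's underside, 130 mm from the dish centre
- scale: fixed bench scale, 200 by 200 mm body and 180 by 180 mm steel pan whose top is 45 mm above the bench; a lower display panel 30 mm high, 140 mm wide, reaches out to 145 mm from its centre on its -x side. Origin at the centre of its underside
- block1: reddish porous ceramic block with a bevelled top, 50 (x) by 36 (y) by 28 mm (z), about 55 g; origin at its centre, lies on the bench at the start. May be absent (None). Top step 42 by 28 mm, the uppermost 8 mm
- block2: reddish porous ceramic block with a bevelled top, 50 (x) by 36 (y) by 28 mm (z), about 55 g; origin at its centre, lies on the bench at the start. May be absent (None). Top step 42 by 28 mm, the uppermost 8 mm
- block3: reddish porous ceramic block with a bevelled top, 50 (x) by 36 (y) by 28 mm (z), about 55 g; origin at its centre, lies on the bench at the start. May be absent (None). Top step 42 by 28 mm, the uppermost 8 mm
- block4: reddish porous ceramic block with a bevelled top, 50 (x) by 36 (y) by 28 mm (z), about 55 g; origin at its centre, lies on the bench at the start. May be absent (None). Top step 42 by 28 mm, the uppermost 8 mm
- wash_bottle: white wash bottle 64 mm across, about 160 mm high; bystander; origin at the centre of its underside
- tube_rack: white test-tube rack 70 by 140 mm, 120 mm high; bystander; origin at the centre of its underside
- tape_roll: paper tape roll 90 mm across, 45 mm high; bystander; origin at the centre of its underside
There are look-alikes about, which are no part of the job. Leave any blue look-alike of the block1 alone.

How it is judged (in metres and radians):
On the way, in this order (a step that is already met when the one before it is completed fails the run):
1. every block rests in the chute behind the gate, the catch still on (x of block1 in the frame of feeder between -0.036 and 0.036 m and y of block1 in the frame of feeder between 0.034 and 0.31 m and z of block1 in the frame of feeder between 0.15 and 0.29 m and linear speed of each of block1, block2, block3, block4 below 0.03 m/s and x of block2 in the frame of feeder between -0.036 and 0.036 m and y of block2 in the frame of feeder between 0.034 and 0.31 m and z of block2 in the frame of feeder between 0.15 and 0.29 m and x of block3 in the frame of feeder between -0.036 and 0.036 m and y of block3 in the frame of feeder between 0.034 and 0.31 m and z of block3 in the frame of feeder between 0.15 and 0.29 m and x of block4 in the frame of feeder between -0.036 and 0.036 m and y of block4 in the frame of feeder between 0.034 and 0.31 m and z of block4 in the frame of feeder between 0.15 and 0.29 m and value of joint catch below 0.01 m), for 0.2 s.
2. the safety catch is slid off (value of joint catch above 0.026 m), for 0.1 s.
3. the dish, held up off the bench, pushes the paddle in (value of joint paddle above 0.008 m and contact force between dish and paddle above 0.3 N and height (world z) of dish above 0.01 m), for 0.05 s.
4. every block is in the dish while the dish is held up under the chute (x of block1 in the frame of dish between -0.07 and 0.07 m and y of block1 in the frame of dish between -0.085 and 0.085 m and z of block1 in the frame of dish between 0 and 0.075 m and x of block2 in the frame of dish between -0.07 and 0.07 m and y of block2 in the frame of dish between -0.085 and 0.085 m and z of block2 in the frame of dish between 0 and 0.075 m and x of block3 in the frame of dish between -0.07 and 0.07 m and y of block3 in the frame of dish between -0.085 and 0.085 m and z of block3 in the frame of dish between 0 and 0.075 m and x of block4 in the frame of dish between -0.07 and 0.07 m and y of block4 in the frame of dish between -0.085 and 0.085 m and z of block4 in the frame of dish between 0 and 0.075 m and horizontal distance between dish and chute_lip below 0.13 m and height (world z) of dish above 0.01 m), for 0.2 s.
At the end, for the whole second after the job is handed in: every block is in the dish; the dish stands still and level (0.05 rad) on the scale pan, its centre within 30 mm of the pan's centre; the safety catch is back on (under 0.006 m) and the paddle is out (x of block1 in the frame of dish between -0.07 and 0.07 m and y of block1 in the frame of dish between -0.085 and 0.085 m and z of block1 in the frame of dish between 0 and 0.075 m and x of block2 in the frame of dish between -0.07 and 0.07 m and y of block2 in the frame of dish between -0.085 and 0.085 m and z of block2 in the frame of dish between 0 and 0.075 m and x of block3 in the frame of dish between -0.07 and 0.07 m and y of block3 in the frame of dish between -0.085 and 0.085 m and z of block3 in the frame of dish between 0 and 0.075 m and x of block4 in the frame of dish between -0.07 and 0.07 m and y of block4 in the frame of dish between -0.085 and 0.085 m and z of block4 in the frame of dish between 0 and 0.075 m and horizontal distance between dish and scale below 0.03 m and z of dish in the frame of scale between 0.04 and 0.05 m and angle between dish's own z axis and vertical below 0.05 rad and linear speed of dish below 0.05 m/s and value of joint catch below 0.006 m and value of joint paddle below 0.004 m); the robot touches nothing.
It fails at once if the wash bottle, tube rack or tape roll is moved by more than 30 mm (distance of any of wash_bottle, tube_rack, tape_roll from where it was at the start of the episode above 0.03 m).
Of block1, block2, block3, block4 only 2 to 4 are there at a start; the rules pass over those that are not, and their reading is None.
At some moment in a run one of block1, block2, block3, block4, dish may be knocked a few centimetres aside while the robot is not near it.
Once in a run the grip may slacken for a moment while it holds something.
It also fails if it takes over 210 s, if anything falls off the work surface, if the arm or the gripper's body presses on something with over 40 N, if the wrist force passes 120 N, or if a joint passes its speed limit or range.

## Working session

There is one attempt and no reset: what is moved stays moved. The work goes in short steps, Python scripts to look and compute and a tool call to move; the robot and the scene stay as the last step left them, time stands still between calls to the robot, and variables do not carry over. Pictures are saved under pics/ and viewed, about 12 in all and at most 16, crops included, and the job is handed in when it is done.

Besides the shell and the picture viewer there is one more tool, called after ">>>" by a JSON object that holds its "fn" and its "kwargs". move_arm: Moves the arm, as the interface text tells. Its arguments: {"type":"object","properties":{"increments":{"type":"array","items":{"type":"object","properties":{"linear":{"type":"array","items":{"type":"number"}},"dr":{"type":"array","items":{"type":"number"}},"jaw":{"type":"number"}}}},"newtons":{"type":"number"}},"required":["increments"]}

```bash
ls; mkdir -p pics
cat > h.py <<'E'
import numpy as np, cv2
from plant import env
from scipy.spatial.transform import Rotation as R
def cam(name):
    m=env.camera_model(name); K=np.array(m['K'],float); d=np.array(m['distortion'],float)
    if 'T_tool_cam' in m:
        s=env.get_state(); T=np.eye(4); T[:3,:3]=R.from_euler('xyz',s['tool_rot'],degrees=True).as_matrix(); T[:3,3]=s['position']
        T=T@np.array(m['T_tool_cam']); Rc=T[:3,:3].T; t=-Rc@T[:3,3]
    else:
        Rc=cv2.Rodrigues(np.array(m['rvec'],float))[0]; t=np.array(m['tvec'],float).ravel()
    return K,d,Rc,t
def ray(c,uv):
    K,d,Rc,t=c; p=cv2.undistortPoints(np.array(uv,float).reshape(-1,1,2),K,d).reshape(-1,2)
    D=np.c_[p,np.ones(len(p))]@Rc; return -Rc.T@t,D
def onplane(c,uv,z):
    o,D=ray(c,uv); return o+D*((z-o[2])/D[:,2])[:,None]
def proj(c,P):
    K,d,Rc,t=c; return cv2.projectPoints(np.array(P,float).reshape(-1,3),cv2.Rodrigues(Rc)[0],t,K,d)[0].reshape(-1,2)
def toolmove(target,yaw_tool=None):
    s=env.get_state(); Rm=R.from_euler('xyz',s['tool_rot'],degrees=True).as_matrix()
    return Rm.T@(np.array(target)-np.array(s['position']))*100
E
python3 - <<'E'
from h import *
for n in ('scene','top'):
    c=cam(n); im=env.camera(n); cv2.imwrite(f'pics/{n}0.png',im); print(n,-c[2].T@c[3],c[0].tolist())
print(env.get_state()); print(env.camera_model('wrist'))
E
```

```text
pics
scene [1.36647924 0.17589983 0.91505531] [[440.7805595037658, 0.0, 326.6732192467713], [0.0, 440.7805595037658, 241.99400337903165], [0.0, 0.0, 1.0]]
top [ 0.37974429 -0.02872876  1.26772286] [[442.28949349480223, 0.0, 319.604334930814], [0.0, 442.28949349480223, 236.87865732686524], [0.0, 0.0, 1.0]]
{'time_s': 0.1, 'qpos': array([ 5.79771301e+01,  2.05925135e+01,  8.65909854e+01, -9.02232919e-04,
        7.29099851e+01, -6.59652157e+00]), 'dq': array([-0.06514344, -0.08087604, -0.10012114,  0.0595372 , -0.03832271,
       -0.09438404]), 'joint_efforts': array([-1.87472519e-04, -5.16356814e+01, -2.71408439e+01,  6.75790804e-02,
        2.74873845e-02, -4.57096036e-06]), 'position': array([0.25731049, 0.54134334, 0.22191908]), 'tool_rot': array([-1.79907036e+02, -9.88288569e-03,  1.54573910e+02]), 'contact_force': array([ 0.40379312,  0.38841138, -0.25297165]), 'wrist_torque': array([0.04369101, 0.02120056, 0.04686575]), 'grip_width': 0.08783882103506062}
{'K': array([[390.93591487,   0.        , 319.61947733],
       [  0.        , 390.93591487, 237.12846701],
       [  0.        ,   0.        ,   1.        ]]), 'distortion': array([-0.07481781,  0.        ,  0.        ,  0.        ,  0.        ]), 'T_tool_cam': array([[ 1.47826770e-03, -9.63851605e-01, -2.66435543e-01,
         7.39645441e-02],
       [ 9.99998806e-01,  1.30482274e-03,  8.28006790e-04,
         9.48193835e-04],
       [-4.50424517e-04, -2.66436449e-01,  9.63852383e-01,
        -1.62922649e-01],
       [ 0.00000000e+00,  0.00000000e+00,  0.00000000e+00,
         1.00000000e+00]])}
```

View pics/top0.png

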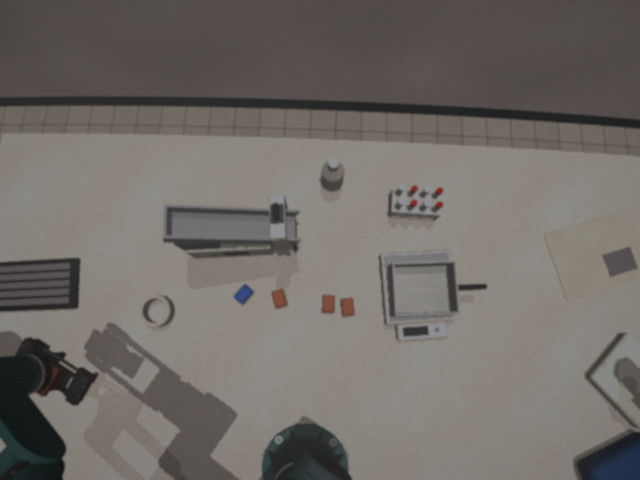

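View pics/scene0.png

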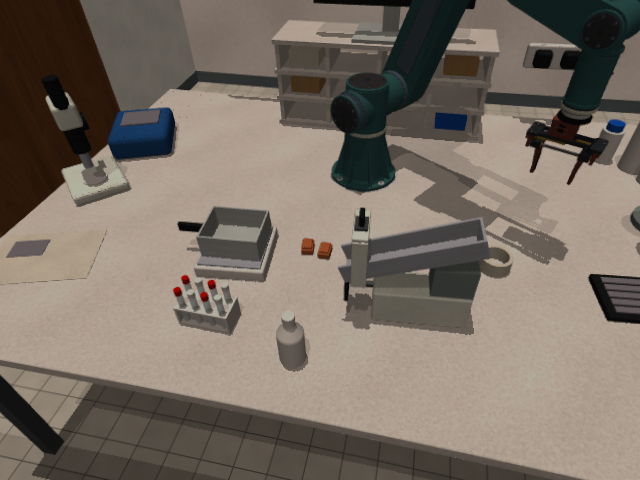

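The top view shows the candidates for blocks: red at (279,298), (328,304) and (347,307), and a blue look-alike at (244,294). The feeder's lip end is at about (298,228), and its chute rises to the left (world +y). The dish sits on the scale with its handle at (473,287). I'll check all of these in one crop and measure the blobs.

```bash
cat > blocks.py <<'E'
from h import *
def red(im):
    h=cv2.cvtColor(im,cv2.COLOR_BGR2HSV); m=(((h[...,0]<14)|(h[...,0]>172))&(h[...,1]>130)&(h[...,2]>60)).astype(np.uint8)*255
    return m
def blobs(im,c,z=0.024,amin=30):
    out=[]
    for k in cv2.findContours(red(im),cv2.RETR_EXTERNAL,cv2.CHAIN_APPROX_NONE)[0]:
        if cv2.contourArea(k)<amin: continue
        r=cv2.minAreaRect(k); P=onplane(c,np.r_[[r[0]],cv2.boxPoints(r)],z)
        e1=P[2]-P[1];e2=P[3]-P[2]; l1,l2=np.linalg.norm(e1),np.linalg.norm(e2)
        e=e1 if l1>l2 else e2
        M=cv2.moments(k); ce=onplane(c,[M['m10']/M['m00'],M['m01']/M['m00']],z)[0]
        out.append((np.round(r[0],0),ce[:2].round(4),np.round([l1*1000,l2*1000]),round(np.degrees(np.arctan2(e[1],e[0]))%180,1)))
    return out
E
python3 - <<'E'
from blocks import *
im=cv2.imread('pics/top0.png'); c=cam('top')
for b in blobs(im,c,0.02): print(b)
a=cv2.resize(im[185:320,150:350],(800,540),interpolation=cv2.INTER_CUBIC); cv2.imwrite('pics/c1.png',a)
b=cv2.resize(im[240:350,360:500],(763,600),interpolation=cv2.INTER_CUBIC); cv2.imwrite('pics/c2.png',b)
E
```

```text
(array([348., 307.]), array([ 0.4383, -0.1041]), array([21., 35.]), np.float64(9.8))
(array([328., 303.]), array([ 0.4463, -0.049 ]), array([20., 33.]), np.float64(2.0))
(array([279., 298.]), array([0.4555, 0.091 ]), array([23., 35.]), np.float64(17.2))
```

View pics/c1.png

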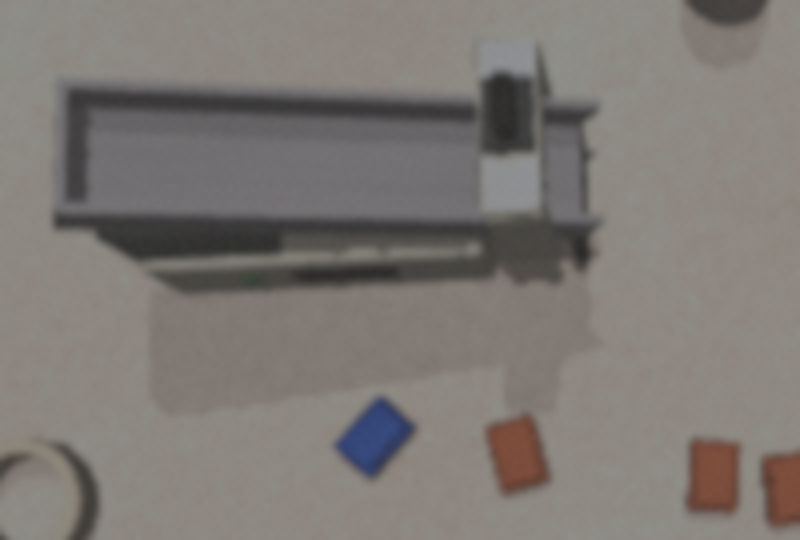

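View pics/c2.png

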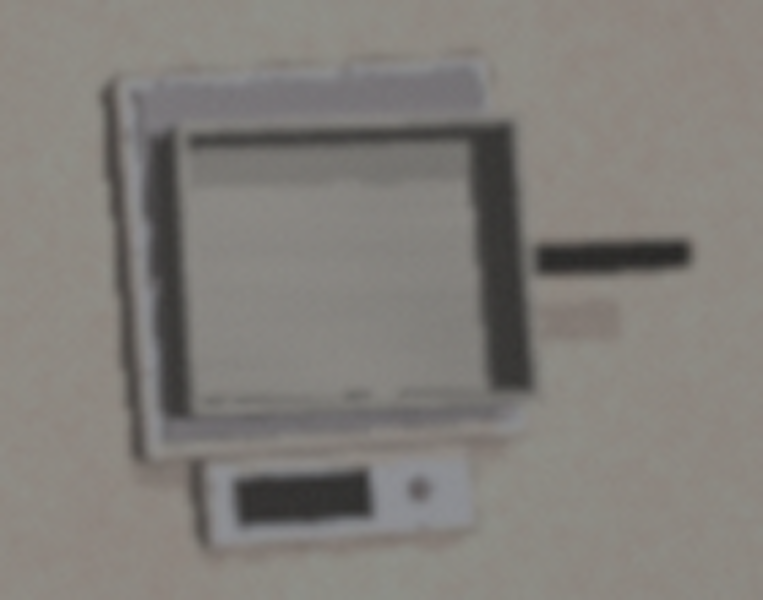

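Run:
```python
from h import *
c=cam('top')
F=lambda L:[(150+(u+.5)/4-.5,185+(v+.5)/4-.5) for u,v in L]
D=lambda L:[(360+u/5.45,240+v/5.45) for u,v in L]
back=onplane(c,F([(60,82),(55,224)]),.293); wl=onplane(c,F([(597,104),(600,220)]),.182); lip=onplane(c,F([(584,110),(584,214)]),.140)
print('back',back,'walls lip',wl,'lip',lip)
ax=back.mean(0)-wl.mean(0); print('axis yaw',np.degrees(np.arctan2(ax[1],ax[0])), np.linalg.norm(ax[:2]))
print('bridge',onplane(c,F([(478,40),(538,40),(543,212),(482,212)]),.287))
print('fin',onplane(c,F([(497,78),(518,78),(518,138),(497,138)]),.32))
print('rim',onplane(c,D([(170,132),(513,123),(535,392),(183,418)]),.115))
print('handle',onplane(c,D([(537,258),(690,254)]),.1))
print('pan',onplane(c,D([(130,85),(485,62),(520,430),(152,455)]),.045))
for n,z,px in (('bottle',.16,(333,162)),('tape',.045,(158,311))): print(n,onplane(c,px,z))
print('rack',onplane(c,[(393,190),(440,190),(437,218),(390,216)],.12))
```

```text
back [[0.63929158 0.34200909 0.293     ]
 [0.5557852  0.33542323 0.293     ]] walls lip [[0.667185   0.03698648 0.182     ]
 [0.59232882 0.03136909 0.182     ]] lip [[0.67388745 0.04788329 0.14      ]
 [0.60410929 0.0442942  0.14      ]]
axis yaw 96.03912097197801 0.3062379031322144
bridge [[0.67494393 0.10139671 0.287     ]
 [0.67626217 0.0666564  0.287     ]
 [0.57508721 0.05803986 0.287     ]
 [0.57370306 0.09261544 0.287     ]]
fin [[0.64341417 0.08499921 0.32      ]
 [0.64386333 0.07330645 0.32      ]
 [0.60957104 0.07126031 0.32      ]
 [0.60911671 0.08286622 0.32      ]]
rim [[ 0.54910143 -0.2090491   0.115     ]
 [ 0.55976954 -0.37707307  0.115     ]
 [ 0.43027336 -0.3859441   0.115     ]
 [ 0.41263261 -0.21682425  0.115     ]]
handle [[ 0.49589382 -0.39248595  0.1       ]
 [ 0.50031814 -0.46918262  0.1       ]]
pan [[ 0.5829878  -0.19911454  0.045     ]
 [ 0.60213009 -0.38404154  0.045     ]
 [ 0.41405087 -0.39970122  0.045     ]
 [ 0.39572981 -0.21289523  0.045     ]]
bottle [[ 0.8100541  -0.04548458  0.16      ]]
tape [[0.40173044 0.42241052 0.045     ]]
rack [[ 0.75186726 -0.21176136  0.12      ]
 [ 0.75763946 -0.34087104  0.12      ]
 [ 0.67841301 -0.33122385  0.12      ]
 [ 0.67862351 -0.20401159  0.12      ]]
```

```bash
cat >> h.py <<'E'
def plan(pos,yaw,tilt=0,tiltyaw=5.2):
    """tool-frame move to pos, tool down with yaw, then tilted by tilt deg about the horizontal axis at tiltyaw"""
    s=env.get_state(); Rm=R.from_euler('xyz',s['tool_rot'],degrees=True)
    a=np.radians(tiltyaw); Rd=R.from_rotvec(np.radians(tilt)*np.array([np.cos(a),np.sin(a),0]))*R.from_euler('xyz',[180,0,yaw],degrees=True)
    dr=np.degrees((Rm.inv()*Rd).as_rotvec()); l=Rm.inv().apply(np.array(pos)-s['position'])*100
    print('lin cm',l.round(2),'dr',dr.round(1));
E
python3 - <<'E'
from h import *
plan([.45,.03,.30],185)
E
```

```text
lin cm [-39.36 -37.92  -7.75] dr [ -0.1  -0.  -30.4]
```

>>> {"fn": "move_arm", "kwargs": {"increments": [{"linear": [-27,-26,-7.75],"dr": [0,0,-30.4],"jaw": 0.75},{"linear": [-27,-26,-7.75],"dr": [0,0,-30.4],"jaw": 0.75},{"linear": [-27,-26,-7.75],"dr": [0,0,-30.4],"jaw": 0.75},{"linear": [-27,-26,-7.75],"dr": [0,0,-30.4],"jaw": 0.75},{"linear": [-27,-26,-7.75],"dr": [0,0,-30.4],"jaw": 0.75},{"linear": [-27,-26,-7.75],"dr": [0,0,-30.4],"jaw": 0.75},{"linear": [-27,-26,-7.75],"dr": [0,0,-30.4],"jaw": 0.75},{"linear": [-27,-26,-7.75],"dr": [0,0,-30.4],"jaw": 0.75}]}}

```text
time_s: 0.9
position: [0.3902, 0.1886, 0.3006]
tool_rot: [-180.0, 0.0, -175.1]
contact_force: [0.4, 0.1, 0.3]
grip_width: 0.0658
```

Run:
```python
from h import *
plan([.45,.03,.30],185)
```

```text
lin cm [ -4.6  -16.32   0.07] dr [-0.   0.  -0.1]
```

>>> {"fn": "move_arm", "kwargs": {"increments": [{"linear": [-4.6,-16.3,0],"dr": [0,0,0],"jaw": 0.75},{"linear": [-4.6,-16.3,0],"dr": [0,0,0],"jaw": 0.75},{"linear": [-4.6,-16.3,0],"dr": [0,0,0],"jaw": 0.75},{"linear": [-4.6,-16.3,0],"dr": [0,0,0],"jaw": 0.75},{"linear": [-4.6,-16.3,0],"dr": [0,0,0],"jaw": 0.75}]}}

```text
time_s: 1.4
position: [0.4505, 0.0302, 0.2998]
tool_rot: [-180.0, -0.0, -175.3]
contact_force: [-0.1, 0.1, -0.3]
grip_width: 0.0656
```

Run:
```python
from blocks import *
c=cam('wrist'); im=env.camera('wrist'); cv2.imwrite('pics/w1.png',im)
for b in blobs(im,c,.02): print(b)
t=env.camera('top'); 
for b in blobs(t,cam('top'),.02): print(b)
```

```text
(array([373., 203.]), array([0.453 , 0.0935]), array([35., 50.]), np.float64(19.2))
(array([254., 184.]), array([ 0.4436, -0.0433]), array([35., 49.]), np.float64(3.0))
(array([208., 175.]), array([ 0.4372, -0.0964]), array([37., 48.]), np.float64(8.0))
(array([328., 308.]), array([ 0.4329, -0.048 ]), array([22., 14.]), np.float64(92.3))
(array([347., 307.]), array([ 0.4387, -0.1024]), array([26., 39.]), np.float64(8.8))
```

View pics/w1.png

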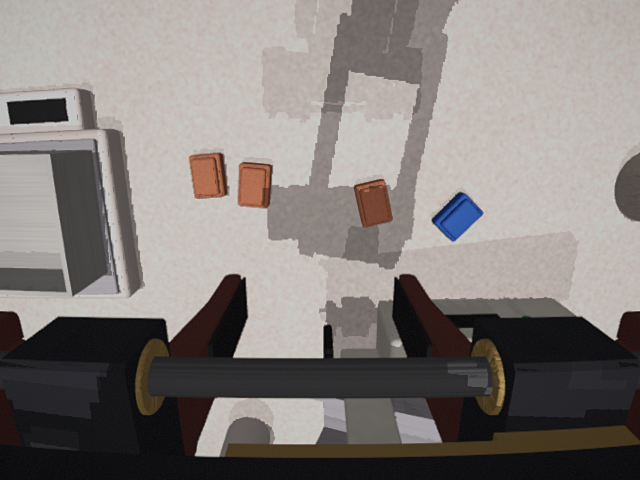

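Three red blocks are at (373,203), (254,184) and (208,175), each measuring about 35x50 mm as it should, and the blue one at (458,217) is excluded. I'll take the block at (0.453, 0.094) first.

Run:
```python
from h import *
plan([.453,.0935,.06],199); plan([.453,.0935,.004],199)
```

```text
lin cm [-0.91  6.   23.98] dr [  0.   -0.1 -14.1]
lin cm [-0.92  5.99 29.58] dr [  0.   -0.1 -14.1]
```

>>> {"fn": "move_arm", "kwargs": {"increments": [{"linear": [-0.9,6,3],"dr": [0,0,-8],"jaw": 0.75},{"linear": [-0.9,6,8],"dr": [0,0,-14.1],"jaw": 0.75},{"linear": [-0.9,6,13],"dr": [0,0,-14.1],"jaw": 0.75},{"linear": [-0.9,6,18],"dr": [0,0,-14.1],"jaw": 0.75},{"linear": [-0.9,6,22],"dr": [0,0,-14.1],"jaw": 0.75},{"linear": [-0.9,6,25.5],"dr": [0,0,-14.1],"jaw": 0.75},{"linear": [-0.9,6,28],"dr": [0,0,-14.1],"jaw": 0.75},{"linear": [-0.9,6,29.6],"dr": [0,0,-14.1],"jaw": 0.75}]}}

```text
time_s: 2.3
position: [0.4514, 0.0948, 0.0023]
tool_rot: [179.9, -0.2, -160.8]
contact_force: [0.7, 0.2, 0.9]
grip_width: 0.0658
```

>>> {"fn": "move_arm", "kwargs": {"increments": [{"linear": [0,0,0],"dr": [0,0,0],"jaw": 0.25},{"linear": [0,0,0],"dr": [0,0,0],"jaw": 0.25},{"linear": [0,0,0],"dr": [0,0,0],"jaw": 0.25},{"linear": [0,0,0],"dr": [0,0,0],"jaw": 0.25},{"linear": [0,0,-2],"dr": [0,0,0],"jaw": 0.25},{"linear": [0,0,-6],"dr": [0,0,0],"jaw": 0.25}], "newtons": 20}}

```text
time_s: 2.9
position: [0.4516, 0.0931, 0.0637]
tool_rot: [179.9, -0.2, -160.9]
contact_force: [-0.2, 0.7, 0.4]
grip_width: 0.0359
```

Run:
```python
from h import *
plan([.70,.19,.45],185.2)
```

```text
lin cm [-26.47   1.09 -38.74] dr [ 0.  -0.2 13.9]
```

>>> {"fn": "move_arm", "kwargs": {"increments": [{"linear": [0,0,-5],"dr": [0,0,8],"jaw": 0.25},{"linear": [0,0,-10],"dr": [0,0,13.9],"jaw": 0.25},{"linear": [0,0.2,-15],"dr": [0,0,13.9],"jaw": 0.25},{"linear": [0,0.2,-20],"dr": [0,0,13.9],"jaw": 0.25},{"linear": [-2,0.3,-24.5],"dr": [0,0,13.9],"jaw": 0.25},{"linear": [-5,0.5,-28],"dr": [0,0,13.9],"jaw": 0.25},{"linear": [-8,0.6,-32],"dr": [0,0,13.9],"jaw": 0.25},{"linear": [-11,0.7,-36],"dr": [0,0,13.9],"jaw": 0.25}]}}

```text
time_s: 3.7
position: [0.5552, 0.1362, 0.427]
tool_rot: [180.0, 0.1, -174.8]
contact_force: [1.1, -0.8, -0.5]
grip_width: 0.0359
```

>>> {"fn": "move_arm", "kwargs": {"increments": [{"linear": [-4.5,0.5,-1],"dr": [0,0,0],"jaw": 0.25},{"linear": [-9,0.5,-2],"dr": [0,0,0],"jaw": 0.25},{"linear": [-13,0.5,-2.7],"dr": [0,0,0],"jaw": 0.25},{"linear": [-16,0.5,-2.7],"dr": [0,0,0],"jaw": 0.25},{"linear": [-16,0.5,-2.7],"dr": [0,0,0],"jaw": 0.25}]}}

```text
time_s: 4.2
position: [0.7167, 0.1551, 0.4491]
tool_rot: [-180.0, -0.1, -174.9]
contact_force: [0.7, -0.2, -0.3]
grip_width: 0.036
```

Run:
```python
from h import *
s=env.get_state(); print(s['position'],s['tool_rot'],s['grip_width'])
im=env.camera('wrist'); cv2.imwrite('pics/w2.png',im); np.save('w2.npy',np.r_[s['position'],s['tool_rot']])
plan([.69,.18,.45],185.2)
```

```text
[0.71670919 0.15508051 0.4491168 ] [-1.79988628e+02 -5.62406872e-02 -1.74867849e+02] 0.0359550020674779
lin cm [ 2.25  2.71 -0.02] dr [-0.  -0.1 -0.1]
```

View pics/w2.png

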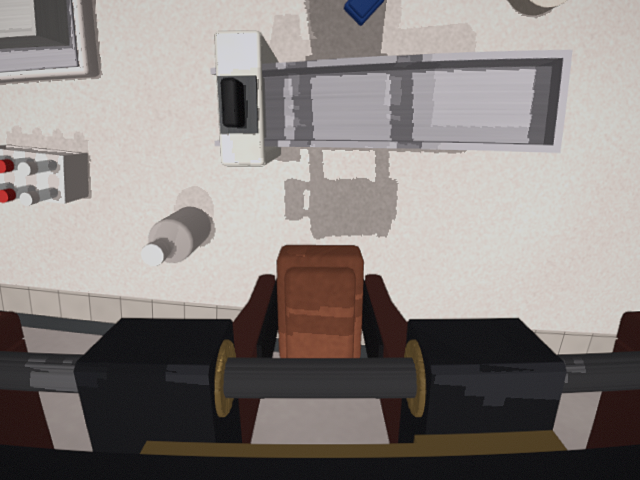

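The view shows the bridge top with corners (216,31), (258,31), (263,165) and (222,165), the fin at about (233,102), and the chute's rear outer corners at (571,51) and (562,151).

Run:
```python
from h import *
p=np.load('w2.npy'); m=env.camera_model('wrist'); T=np.eye(4); T[:3,:3]=R.from_euler('xyz',p[3:],degrees=True).as_matrix(); T[:3,3]=p[:3]
T=T@m['T_tool_cam']; c=(m['K'],m['distortion'],T[:3,:3].T,-T[:3,:3].T@T[:3,3])
b=onplane(c,[(216,31),(258,31),(263,165),(222,165)],.287); print(b, b.mean(0))
k=onplane(c,[(571,51),(562,151)],.293); print(k,k.mean(0))
# chute wall tops beside bridge: z ~ at feeder y~.055
w=onplane(c,[(265,66),(266,146)],.208); print(w,w.mean(0))
f=onplane(c,[(233,79),(234,127)],.318); print('fin',f,f.mean(0))
bc=b.mean(0)[:2]; 
for P,name in ((k.mean(0),'back'),(w.mean(0),'w')):
    d=P[:2]-bc; print(name,np.degrees(np.arctan2(d[1],d[0]))-90,np.linalg.norm(d))
e=(b[0]-b[3])[:2]; print('bridge dir', np.degrees(np.arctan2(-e[1],-e[0])),np.linalg.norm(e))
for q in (b[0],b[3]): print(q)
```

```text
[[0.57589479 0.06355868 0.287     ]
 [0.57348437 0.09604254 0.287     ]
 [0.67577902 0.10611644 0.287     ]
 [0.67868575 0.07221087 0.287     ]] [0.62596098 0.08448213 0.287     ]
[[0.56227365 0.34095459 0.293     ]
 [0.63968109 0.35058164 0.293     ]] [0.60097737 0.34576812 0.293     ]
[[0.58781347 0.09171588 0.208     ]
 [0.66422614 0.09741515 0.208     ]] [0.62601981 0.09456551 0.208     ]
fin [[0.61364104 0.08530536 0.318     ]
 [0.64699246 0.08751087 0.318     ]] [0.63031675 0.08640811 0.318     ]
back 5.461895587458585 0.2624777056006666
w -0.3342534146375442 0.010083552771630203
bridge dir 4.811395642416327 0.1031544532517229
[0.57589479 0.06355868 0.287     ]
[0.67868575 0.07221087 0.287     ]
```

Run:
```python
from h import *
plan([.611,.239,.35],185.2,20); plan([.609,.264,.28],185.2,20);plan([.608,.2796,.235],185.2,20)
```

```text
lin cm [9.57 9.29 9.99] dr [-20.   -0.1  -0.1]
lin cm [ 9.54 11.8  16.99] dr [-20.   -0.1  -0.1]
lin cm [ 9.49 13.37 21.49] dr [-20.   -0.1  -0.1]
```

>>> {"fn": "move_arm", "kwargs": {"increments": [{"linear": [3.2,3,0],"dr": [-8,0,0],"jaw": 0.25},{"linear": [6.4,6,1],"dr": [-16,0,0],"jaw": 0.25},{"linear": [9.5,9,3],"dr": [-20,0,0],"jaw": 0.25},{"linear": [9.5,9.3,6],"dr": [-20,0,0],"jaw": 0.25},{"linear": [9.5,9.3,10],"dr": [-20,0,0],"jaw": 0.25},{"linear": [9.5,9.3,10],"dr": [-20,0,0],"jaw": 0.25}]}}

```text
time_s: 4.85
position: [0.606, 0.2386, 0.3467]
tool_rot: [160.1, -0.6, -174.8]
contact_force: [0.1, 0.7, -1.2]
grip_width: 0.036
```

Run:
```python
from h import *
print(env.get_state()['grip_width'])
plan([.609,.264,.28],185.2,20);plan([.608,.2796,.235],185.2,20)
cv2.imwrite('pics/w3.png',env.camera('wrist'))
```

```text
0.03599960528683625
lin cm [-0.6   0.08  7.12] dr [-0.1 -0.5 -0.2]
lin cm [-6.800e-01  1.000e-02  1.188e+01] dr [-0.1 -0.5 -0.2]
```

View pics/w3.png

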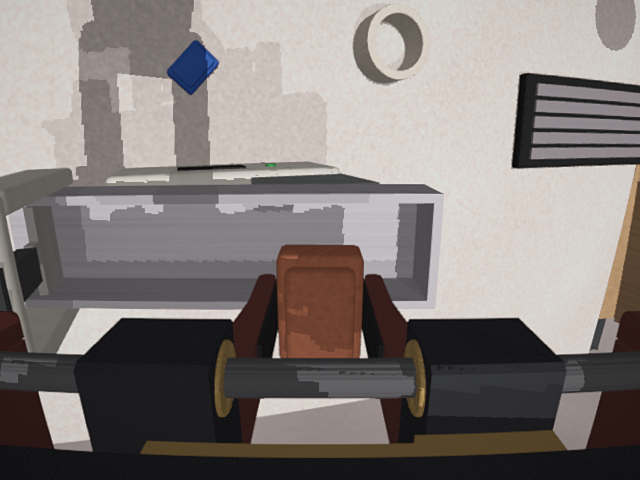

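The held block lines up with the chute, about 80 px from the back wall at (430,250). I'll lower it along the tool axis and release.

>>> {"fn": "move_arm", "kwargs": {"increments": [{"linear": [-0.6,0,4],"dr": [0,0,0],"jaw": 0.25},{"linear": [-0.6,0,7],"dr": [0,0,0],"jaw": 0.25},{"linear": [-0.6,0,9.5],"dr": [0,0,0],"jaw": 0.25},{"linear": [-0.6,0,11],"dr": [0,0,0],"jaw": 0.25},{"linear": [-0.6,0,11.8],"dr": [0,0,0],"jaw": 0.25},{"linear": [-0.6,0,11.8],"dr": [0,0,0],"jaw": 0.25}]}}

```text
time_s: 5.5
position: [0.6137, 0.2803, 0.2409]
tool_rot: [160.0, 0.0, -174.8]
contact_force: [0.1, 0.8, -0.9]
grip_width: 0.036
```

>>> {"fn": "move_arm", "kwargs": {"increments": [{"linear": [0,0,0],"dr": [0,0,0],"jaw": 0.65},{"linear": [0,0,0],"dr": [0,0,0],"jaw": 0.65},{"linear": [0,0,0],"dr": [0,0,0],"jaw": 0.65},{"linear": [0,0,-3],"dr": [0,0,0],"jaw": 0.65},{"linear": [0,0,-8],"dr": [0,0,0],"jaw": 0.65},{"linear": [0,0,-13],"dr": [0,0,0],"jaw": 0.65},{"linear": [0,0,-17],"dr": [7,0,0],"jaw": 0.65},{"linear": [0,0,-20],"dr": [15,0,0],"jaw": 0.65}]}}

```text
time_s: 6.3
position: [0.621, 0.2088, 0.4326]
tool_rot: [175.3, 0.3, -175.1]
contact_force: [0.5, -0.3, 0.3]
grip_width: 0.0572
```

Run:
```python
from blocks import *
c=cam('wrist'); im=env.camera('wrist'); cv2.imwrite('pics/w4.png',im)
t=env.camera('top'); s=env.camera('scene')
for b in blobs(im,c,.19): print('w@.19',b)
for b in blobs(t,cam('top'),.02): print('top',b)
for b in blobs(s,cam('scene'),.02): print('sc',b)
plan([.4436,-.0433,.25],93)
```

```text
w@.19 (array([262., 202.]), array([0.6257, 0.17  ]), array([38., 52.]), np.float64(3.5))
w@.19 (array([118.,  38.]), array([0.4765, 0.0271]), array([27., 35.]), np.float64(0.1))
w@.19 (array([79., 30.]), array([ 0.4722, -0.0102]), array([28., 36.]), np.float64(9.2))
top (array([348., 306.]), array([ 0.4394, -0.1031]), array([20., 36.]), np.float64(1.6))
top (array([328., 304.]), array([ 0.4487, -0.0497]), array([20., 31.]), np.float64(2.0))
sc (array([204., 296.]), array([ 0.69  , -0.3205]), array([17., 34.]), np.float64(42.3))
sc (array([177., 291.]), array([ 0.6867, -0.3985]), array([17., 32.]), np.float64(44.0))
sc (array([211., 284.]), array([ 0.6449, -0.3187]), array([17., 30.]), np.float64(22.9))
sc (array([185., 279.]), array([ 0.6422, -0.3972]), array([17., 34.]), np.float64(43.0))
sc (array([377., 254.]), array([0.4431, 0.1085]), array([44., 33.]), np.float64(114.6))
sc (array([325., 250.]), array([ 0.4548, -0.0437]), array([66., 38.]), np.float64(5.1))
sc (array([307., 246.]), array([ 0.4484, -0.0969]), array([36., 65.]), np.float64(13.5))
sc (array([402.,  61.]), array([-1.0372,  0.0444]), array([279., 123.]), np.float64(4.9))
lin cm [ 20.13 -25.43  15.89] dr [ 4.2 -3.8 92.3]
```

>>> {"fn": "move_arm", "kwargs": {"increments": [{"linear": [3,-3,0],"dr": [2,-2,8],"jaw": 0.75},{"linear": [6,-7,0],"dr": [4.2,-3.8,16],"jaw": 0.75},{"linear": [9,-11,0],"dr": [4.2,-3.8,24],"jaw": 0.75},{"linear": [12,-15,1],"dr": [4.2,-3.8,32],"jaw": 0.75},{"linear": [15,-19,3],"dr": [4.2,-3.8,40],"jaw": 0.75},{"linear": [18,-22.5,6],"dr": [4.2,-3.8,48],"jaw": 0.75},{"linear": [20.1,-25.4,9],"dr": [4.2,-3.8,56],"jaw": 0.75},{"linear": [20.1,-25.4,13],"dr": [4.2,-3.8,64],"jaw": 0.75}]}}

```text
time_s: 7.25
position: [0.4388, -0.0496, 0.2753]
tool_rot: [179.3, 0.7, 120.5]
contact_force: [0.2, -0.8, -0.1]
grip_width: 0.0657
```

Run:
```python
from blocks import *
print(env.get_state()['tool_rot'],env.get_state()['position'])
c=cam('wrist'); im=env.camera('wrist')
for b in blobs(im,c,.02): print('w',b)
plan([.4436,-.0433,.12],93);plan([.4436,-.0433,.003],93)
```

```text
[179.2580686    0.68896497 120.49174759] [ 0.43880742 -0.04957265  0.27530568]
w (array([294., 233.]), array([ 0.4378, -0.0963]), array([37., 48.]), np.float64(9.2))
w (array([323., 196.]), array([ 0.4442, -0.0434]), array([35., 48.]), np.float64(179.6))
lin cm [-0.13  0.95 14.78] dr [ 0.3  0.  27.1]
lin cm [-0.11  0.9  26.48] dr [ 0.3  0.  27.1]
```

>>> {"fn": "move_arm", "kwargs": {"increments": [{"linear": [-0.1,0.9,4],"dr": [0.3,0,8],"jaw": 0.85},{"linear": [-0.1,0.9,8.5],"dr": [0.3,0,16],"jaw": 0.85},{"linear": [-0.1,0.9,13],"dr": [0.3,0,24],"jaw": 0.85},{"linear": [-0.1,0.9,17],"dr": [0.3,0,28],"jaw": 0.85},{"linear": [-0.1,0.9,21],"dr": [0.3,0,28],"jaw": 0.85},{"linear": [-0.1,0.9,24],"dr": [0.3,0,28],"jaw": 0.85},{"linear": [-0.1,0.9,26],"dr": [0.3,0,28],"jaw": 0.85},{"linear": [-0.1,0.9,26.4],"dr": [0.3,0,28],"jaw": 0.85}]}}

```text
time_s: 8.1
position: [0.4518, -0.0434, 0.0106]
tool_rot: [179.6, 0.2, 93.1]
contact_force: [-0.0, -0.0, 0.1]
grip_width: 0.0743
```

>>> {"fn": "move_arm", "kwargs": {"increments": [{"linear": [0,0,0],"dr": [0,0,0],"jaw": 0.4},{"linear": [0,0,0],"dr": [0,0,0],"jaw": 0.4},{"linear": [0,0,0],"dr": [0,0,0],"jaw": 0.4},{"linear": [0,0,0],"dr": [0,0,0],"jaw": 0.4},{"linear": [0,0,-2],"dr": [0,0,0],"jaw": 0.4},{"linear": [0,0,-6],"dr": [0,0,0],"jaw": 0.4},{"linear": [0,0,-11],"dr": [0,0,0],"jaw": 0.4},{"linear": [0,0,-16],"dr": [0,0,0],"jaw": 0.4}], "newtons": 20}}

```text
time_s: 8.9
position: [0.4513, -0.0431, 0.1748]
tool_rot: [179.3, 0.3, 93.1]
contact_force: [1.4, -1.0, -1.6]
grip_width: 0.0499
```

Run:
```python
from h import *
plan([.605,.17,.40],185.2,0)
```

```text
lin cm [ 20.32  16.75 -22.44] dr [  0.2   0.8 -92.1]
```

>>> {"fn": "move_arm", "kwargs": {"increments": [{"linear": [0,0,-4],"dr": [0,0,-8],"jaw": 0.4},{"linear": [0,0,-9],"dr": [0,0,-16],"jaw": 0.4},{"linear": [1,1,-14],"dr": [0,0,-24],"jaw": 0.4},{"linear": [4,3,-18],"dr": [0,0,-32],"jaw": 0.4},{"linear": [7,6,-21],"dr": [0,0,-40],"jaw": 0.4},{"linear": [10,9,-22],"dr": [0,0,-48],"jaw": 0.4},{"linear": [13,12,-22],"dr": [0,0,-56],"jaw": 0.4},{"linear": [13,12,-22],"dr": [0,0,-56],"jaw": 0.4}]}}

```text
time_s: 9.7
position: [0.5647, 0.0976, 0.3938]
tool_rot: [179.7, 0.8, 149.5]
contact_force: [-1.3, -0.3, -0.6]
grip_width: 0.0495
```

Run:
```python
from h import *
plan([.611,.239,.36],185.2,20)
```

```text
lin cm [ 3.24 14.51  3.4 ] dr [-19.3   7.1 -35.2]
```

>>> {"fn": "move_arm", "kwargs": {"increments": [{"linear": [0.7,3,0],"dr": [-3.9,1.4,-7],"jaw": 0.4},{"linear": [1.4,6,0],"dr": [-7.8,2.8,-14],"jaw": 0.4},{"linear": [2,9,1],"dr": [-11.6,4.2,-21],"jaw": 0.4},{"linear": [2.6,12,2],"dr": [-15.5,5.6,-28],"jaw": 0.4},{"linear": [3.2,14.5,3],"dr": [-19.3,7.1,-35.2],"jaw": 0.4},{"linear": [3.2,14.5,3.4],"dr": [-19.3,7.1,-35.2],"jaw": 0.4},{"linear": [3.2,14.5,3.4],"dr": [-19.3,7.1,-35.2],"jaw": 0.4}]}}

```text
time_s: 10.4
position: [0.6086, 0.2335, 0.3581]
tool_rot: [160.2, -0.4, -175.4]
contact_force: [-0.2, -0.2, -0.2]
grip_width: 0.0493
```

Run:
```python
from h import *
print(env.get_state()['position'],env.get_state()['grip_width'])
plan([.6082,.2770,.244],185.2,20)
im=env.camera('wrist'); cv2.imwrite('pics/w5.png',im)
```

```text
[0.60861122 0.23352138 0.35808229] 0.049288056612417815
lin cm [-0.38  0.23 12.2 ] dr [-0.2 -0.2 -0.7]
```

View pics/w5.png

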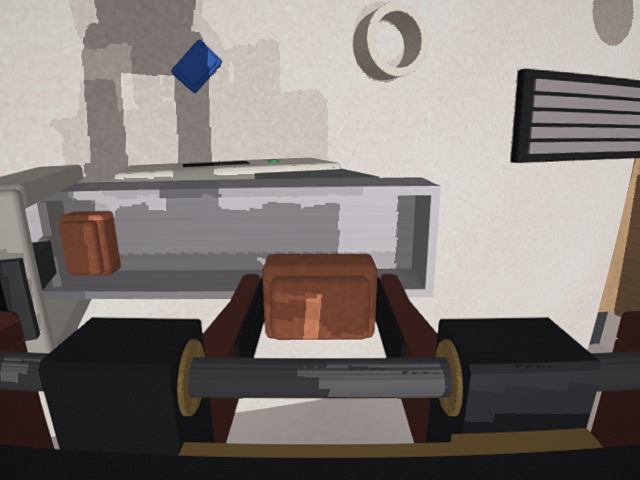

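Block 1 sits behind the gate at about (90,243), and the second block is held lengthwise over the chute.

>>> {"fn": "move_arm", "kwargs": {"increments": [{"linear": [-0.4,0.2,4],"dr": [0,0,0],"jaw": 0.4},{"linear": [-0.4,0.2,7],"dr": [0,0,0],"jaw": 0.4},{"linear": [-0.4,0.2,9.5],"dr": [0,0,0],"jaw": 0.4},{"linear": [-0.4,0.2,11.2],"dr": [0,0,0],"jaw": 0.4},{"linear": [-0.4,0.2,12.2],"dr": [0,0,0],"jaw": 0.4},{"linear": [-0.4,0.2,12.2],"dr": [0,0,0],"jaw": 0.4},{"linear": [-0.4,0.2,12.2],"dr": [0,0,0],"jaw": 0.75},{"linear": [-0.4,0.2,12.2],"dr": [0,0,0],"jaw": 0.75}]}}

```text
time_s: 11.25
position: [0.6106, 0.278, 0.2468]
tool_rot: [160.1, -0.0, -175.2]
contact_force: [-0.1, -1.0, -0.5]
grip_width: 0.0622
```

>>> {"fn": "move_arm", "kwargs": {"increments": [{"linear": [0,0,0],"dr": [0,0,0],"jaw": 0.75},{"linear": [0,0,-3],"dr": [0,0,0],"jaw": 0.75},{"linear": [0,0,-8],"dr": [0,0,0],"jaw": 0.75},{"linear": [0,0,-13],"dr": [0,0,0],"jaw": 0.75},{"linear": [0,0,-17],"dr": [8,0,0],"jaw": 0.75},{"linear": [0,-3,-19],"dr": [16,0,0],"jaw": 0.75},{"linear": [2,-6,-19],"dr": [19.8,0,0],"jaw": 0.75},{"linear": [2,-6,-19],"dr": [19.8,0,0],"jaw": 0.75}]}}

```text
time_s: 12.05
position: [0.5988, 0.155, 0.4043]
tool_rot: [-179.9, -0.2, -175.2]
contact_force: [0.1, 0.6, -1.2]
grip_width: 0.0658
```

Run:
```python
from blocks import *
s=env.get_state();print(s['tool_rot'],s['position'],s['grip_width'])
c=cam('wrist'); im=env.camera('wrist')
for b in blobs(im,c,.19): print('w',b)
for b in blobs(im,c,.02): print('w0',b)
plan([.438,-.0963,.22],189)
```

```text
[-179.93332761   -0.18229224 -175.19857059] [0.59877515 0.15501329 0.40427868] 0.06580972016595521
w (array([293., 230.]), array([0.6233, 0.1294]), array([81., 50.]), np.float64(94.8))
w (array([141.,  50.]), array([ 0.4665, -0.0187]), array([27., 34.]), np.float64(8.6))
w0 (array([293., 230.]), array([0.667, 0.12 ]), array([117.,  73.]), np.float64(94.8))
w0 (array([141.,  50.]), array([ 0.4397, -0.0949]), array([39., 50.]), np.float64(8.6))
lin cm [ 18.16 -23.83  18.42] dr [ 0.1 -0.2 -4.2]
```

>>> {"fn": "move_arm", "kwargs": {"increments": [{"linear": [3,-4,0],"dr": [0,0,-4.2],"jaw": 0.75},{"linear": [6,-8,0],"dr": [0,0,-4.2],"jaw": 0.75},{"linear": [9,-12,1],"dr": [0,0,-4.2],"jaw": 0.75},{"linear": [12,-16,3],"dr": [0,0,-4.2],"jaw": 0.75},{"linear": [15,-20,6],"dr": [0,0,-4.2],"jaw": 0.75},{"linear": [17.5,-23,9],"dr": [0,0,-4.2],"jaw": 0.75},{"linear": [18.2,-23.8,13],"dr": [0,0,-4.2],"jaw": 0.75},{"linear": [18.2,-23.8,13],"dr": [0,0,-4.2],"jaw": 0.75}]}}

```text
time_s: 12.9
position: [0.4334, -0.0961, 0.2689]
tool_rot: [179.6, -0.7, -171.2]
contact_force: [-0.6, -0.1, 0.3]
grip_width: 0.066
```

Run:
```python
from blocks import *
c=cam('wrist'); im=env.camera('wrist')
for b in blobs(im,c,.02): print('w0',b)
plan([.438,-.0955,.004],189)
```

```text
w0 (array([313., 206.]), array([ 0.4367, -0.0986]), array([34., 49.]), np.float64(9.2))
lin cm [-0.37 -0.13 26.76] dr [ 0.3 -0.4 -0.2]
```

>>> {"fn": "move_arm", "kwargs": {"increments": [{"linear": [-0.3,0,5],"dr": [0,0,0],"jaw": 0.75},{"linear": [-0.3,0,10],"dr": [0,0,0],"jaw": 0.75},{"linear": [-0.3,0,15],"dr": [0,0,0],"jaw": 0.75},{"linear": [-0.3,0,20],"dr": [0,0,0],"jaw": 0.75},{"linear": [-0.3,0,24],"dr": [0,0,0],"jaw": 0.75},{"linear": [-0.3,0,26],"dr": [0,0,0],"jaw": 0.75},{"linear": [-0.3,0,26.6],"dr": [0,0,0],"jaw": 0.75},{"linear": [-0.3,0,26.6],"dr": [0,0,0],"jaw": 0.75}]}}

```text
time_s: 13.75
position: [0.4431, -0.0956, 0.008]
tool_rot: [179.9, -0.1, -171.0]
contact_force: [-0.1, 0.6, 0.3]
grip_width: 0.066
```

>>> {"fn": "move_arm", "kwargs": {"increments": [{"linear": [0,0,0],"dr": [0,0,0],"jaw": 0.25},{"linear": [0,0,0],"dr": [0,0,0],"jaw": 0.25},{"linear": [0,0,0],"dr": [0,0,0],"jaw": 0.25},{"linear": [0,0,0],"dr": [0,0,0],"jaw": 0.25},{"linear": [0,0,-3],"dr": [0,0,0],"jaw": 0.25},{"linear": [0,0,-8],"dr": [0,0,0],"jaw": 0.25},{"linear": [0,0,-13],"dr": [0,0,0],"jaw": 0.25},{"linear": [0,0,-13],"dr": [0,0,0],"jaw": 0.25}], "newtons": 20}}

```text
time_s: 14.55
position: [0.4452, -0.0972, 0.1437]
tool_rot: [-179.8, 0.4, -171.0]
contact_force: [0.7, -0.4, -0.4]
grip_width: 0.0358
```

Run:
```python
from h import *
plan([.58,.12,.41],185.2,0)
```

```text
lin cm [-16.9   19.22 -26.6 ] dr [-0.2  0.4  3.8]
```

>>> {"fn": "move_arm", "kwargs": {"increments": [{"linear": [0,0,-5],"dr": [0,0,3.8],"jaw": 0.25},{"linear": [0,0,-10],"dr": [0,0,3.8],"jaw": 0.25},{"linear": [-1,1,-15],"dr": [0,0,3.8],"jaw": 0.25},{"linear": [-3,3,-19],"dr": [0,0,3.8],"jaw": 0.25},{"linear": [-5,5,-23],"dr": [0,0,3.8],"jaw": 0.25},{"linear": [-8,8,-26],"dr": [0,0,3.8],"jaw": 0.25},{"linear": [-11,11.5,-26.6],"dr": [0,0,3.8],"jaw": 0.25},{"linear": [-14,15,-26.6],"dr": [0,0,3.8],"jaw": 0.25}]}}

```text
time_s: 15.35
position: [0.558, 0.0756, 0.4051]
tool_rot: [179.9, 0.0, -174.8]
contact_force: [-0.0, 0.2, -0.9]
grip_width: 0.0363
```

>>> {"fn": "move_arm", "kwargs": {"increments": [{"linear": [-1.5,4,0],"dr": [0,0,0],"jaw": 0.25},{"linear": [-3,8,0],"dr": [-7,0,0],"jaw": 0.25},{"linear": [-4,12,0],"dr": [-14,0,0],"jaw": 0.25},{"linear": [-4,15,1],"dr": [-20,0,0],"jaw": 0.25},{"linear": [-4,15,3],"dr": [-20,0,0],"jaw": 0.25},{"linear": [-4,15,3],"dr": [-20,0,0],"jaw": 0.25}]}}

```text
time_s: 15.95
position: [0.5809, 0.2267, 0.3696]
tool_rot: [160.0, -0.6, -174.8]
contact_force: [-0.8, -1.0, -1.0]
grip_width: 0.0361
```

Run:
```python
from h import *
print(env.get_state()['position'],env.get_state()['grip_width'])
plan([.6082,.2776,.241],185.2,20)
```

```text
[0.58087091 0.22670087 0.36958196] 0.03611373341543208
lin cm [-3.32  0.14 13.7 ] dr [ 0.  -0.6 -0.2]
```

>>> {"fn": "move_arm", "kwargs": {"increments": [{"linear": [-3.2,0,3],"dr": [0,-0.6,0],"jaw": 0.25},{"linear": [-3.2,0,3],"dr": [0,-0.6,0],"jaw": 0.25},{"linear": [-3.2,0,3],"dr": [0,-0.6,0],"jaw": 0.25}]}}

```text
time_s: 16.25
position: [0.6133, 0.2403, 0.3448]
tool_rot: [159.9, 0.3, -175.0]
contact_force: [-0.1, -0.5, 0.3]
grip_width: 0.0358
```

Run:
```python
from h import *
plan([.6082,.2776,.241],185.2,20)
```

```text
lin cm [ 0.23 -0.03 11.04] dr [ 0.1  0.3 -0.1]
```

>>> {"fn": "move_arm", "kwargs": {"increments": [{"linear": [0.4,0,4],"dr": [0,0,0],"jaw": 0.25},{"linear": [0.4,0,7],"dr": [0,0,0],"jaw": 0.25},{"linear": [0.4,0,9.5],"dr": [0,0,0],"jaw": 0.25},{"linear": [0.4,0,11],"dr": [0,0,0],"jaw": 0.25},{"linear": [0.4,0,11],"dr": [0,0,0],"jaw": 0.25},{"linear": [0.4,0,11],"dr": [0,0,0],"jaw": 0.65},{"linear": [0.4,0,11],"dr": [0,0,0],"jaw": 0.65},{"linear": [0.4,0,11],"dr": [0,0,0],"jaw": 0.65}]}}

```text
time_s: 17.05
position: [0.6082, 0.2775, 0.2437]
tool_rot: [159.9, 0.5, -175.0]
contact_force: [-0.2, -0.2, -0.6]
grip_width: 0.0555
```

>>> {"fn": "move_arm", "kwargs": {"increments": [{"linear": [0,0,-3],"dr": [0,0,0],"jaw": 0.65},{"linear": [0,0,-8],"dr": [0,0,0],"jaw": 0.65},{"linear": [0,0,-13],"dr": [0,0,0],"jaw": 0.65},{"linear": [-2,0,-17],"dr": [8,0,0],"jaw": 0.65},{"linear": [-5,-3,-19],"dr": [16,0,0],"jaw": 0.65},{"linear": [-8,-6,-20],"dr": [20,0,0],"jaw": 0.65},{"linear": [-10,-6,-20],"dr": [20,0,0],"jaw": 0.65},{"linear": [-10,-6,-20],"dr": [20,0,0],"jaw": 0.65}]}}

```text
time_s: 17.85
position: [0.7185, 0.1615, 0.4094]
tool_rot: [179.9, 0.4, -175.1]
contact_force: [-0.5, -0.4, -0.2]
grip_width: 0.0572
```

Run:
```python
from blocks import *
s=env.get_state();print(s['tool_rot'],s['position'],s['grip_width'])
c=cam('wrist'); im=env.camera('wrist'); cv2.imwrite('pics/w6.png',im); np.save('w6.npy',np.r_[s['position'],s['tool_rot']])
for b in blobs(im,c,.2): print('w',b)
```

```text
[ 179.92145756    0.42432735 -175.05020427] [0.71849647 0.16149277 0.40935353] 0.05723709434216108
w (array([315.,  99.]), array([0.6206, 0.1508]), array([118.,  52.]), np.float64(102.9))
```

View pics/w6.png

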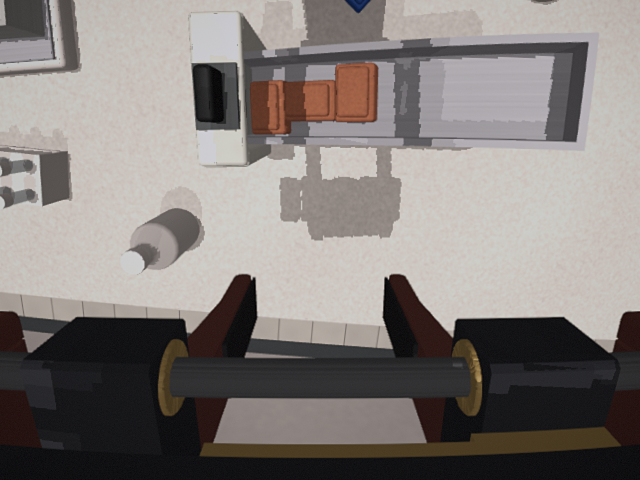

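All three red blocks are queued behind the gate, at (268,107), (310,100) and (356,92). The catch fin is at about (208,93). Next is the catch.

Run:
```python
from h import *
plan([.628,.081,.36],185.2)
```

```text
lin cm [ 9.6  -7.27  4.88] dr [ 0.1  0.4 -0.2]
```

>>> {"fn": "move_arm", "kwargs": {"increments": [{"linear": [4,-3,0],"dr": [0,0.4,0],"jaw": 0.65},{"linear": [8,-6,1],"dr": [0,0.4,0],"jaw": 0.65},{"linear": [9.6,-7.3,3],"dr": [0,0.4,0],"jaw": 0.65},{"linear": [9.6,-7.3,4.9],"dr": [0,0.4,0],"jaw": 0.65},{"linear": [9.6,-7.3,4.9],"dr": [0,0.4,0],"jaw": 0.65},{"linear": [9.6,-7.3,4.9],"dr": [0,0.4,0],"jaw": 0.65}]}}

```text
time_s: 18.5
position: [0.6269, 0.081, 0.361]
tool_rot: [179.9, -0.0, -175.0]
contact_force: [-0.2, -0.1, 0.2]
grip_width: 0.0571
```

Run:
```python
from h import *
plan([.628,.081,.308],185.2)
cv2.imwrite('pics/w7.png',env.camera('wrist'))
```

```text
lin cm [-0.11 -0.02  5.3 ] dr [ 0.1 -0.  -0.2]
```

View pics/w7.png

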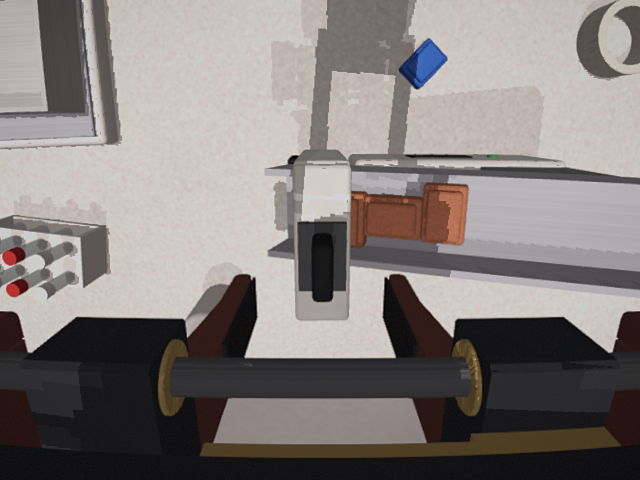

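>>> {"fn": "move_arm", "kwargs": {"increments": [{"linear": [0,0,2],"dr": [0,0,0],"jaw": 0.65},{"linear": [0,0,4],"dr": [0,0,0],"jaw": 0.65},{"linear": [0,0,5.2],"dr": [0,0,0],"jaw": 0.65},{"linear": [0,0,5.2],"dr": [0,0,0],"jaw": 0.3},{"linear": [0,0,5.2],"dr": [0,0,0],"jaw": 0.05},{"linear": [0,0,5.2],"dr": [0,0,0],"jaw": 0.05},{"linear": [0,0,5.2],"dr": [0,0,0],"jaw": 0.05},{"linear": [0,0,5.2],"dr": [0,0,0],"jaw": 0.05}], "newtons": 8}}

```text
time_s: 19.35
position: [0.6279, 0.0808, 0.3089]
tool_rot: [179.9, 0.1, -175.0]
contact_force: [-1.3, 0.3, 0.5]
grip_width: 0.0205
```

>>> {"fn": "move_arm", "kwargs": {"increments": [{"linear": [0,0,0],"dr": [0,0,0],"jaw": 0.05},{"linear": [1,0,0],"dr": [0,0,0],"jaw": 0.05},{"linear": [2,0,0],"dr": [0,0,0],"jaw": 0.05},{"linear": [3,0,0],"dr": [0,0,0],"jaw": 0.05},{"linear": [3.5,0,0],"dr": [0,0,0],"jaw": 0.05},{"linear": [3.5,0,0],"dr": [0,0,0],"jaw": 0.05},{"linear": [3.5,0,0],"dr": [0,0,0],"jaw": 0.05}]}}

```text
time_s: 20.05
position: [0.5942, 0.0794, 0.3088]
tool_rot: [179.8, 0.2, -175.0]
contact_force: [4.2, 4.7, -0.3]
grip_width: 0.0119
```

>>> {"fn": "move_arm", "kwargs": {"increments": [{"linear": [0,0,0],"dr": [0,0,0],"jaw": 0.5},{"linear": [0,0,0],"dr": [0,0,0],"jaw": 0.5},{"linear": [0,0,0],"dr": [0,0,0],"jaw": 0.5},{"linear": [-1,0,-4],"dr": [0,0,0],"jaw": 0.5},{"linear": [-3,0,-8],"dr": [0,0,0],"jaw": 0.5},{"linear": [-6,0,-10],"dr": [0,0,0],"jaw": 0.5},{"linear": [-9,0,-10],"dr": [0,0,0],"jaw": 0.5},{"linear": [-9,0,-10],"dr": [0,0,0],"jaw": 0.5}]}}

```text
time_s: 20.85
position: [0.6852, 0.0852, 0.4074]
tool_rot: [180.0, 0.1, -175.0]
contact_force: [-0.8, 0.1, -1.0]
grip_width: 0.0441
```

Run:
```python
from h import *
c=cam('wrist'); im=env.camera('wrist'); s=env.get_state(); print(s['position'])
h=cv2.cvtColor(im,cv2.COLOR_BGR2HSV)[...,2]
p=proj(c,[.61,.081,.31])[0].round().astype(int); print(p)
a=im[max(0,p[1]-70):p[1]+130,max(0,p[0]-130):p[0]+130]; cv2.imwrite('pics/w8.png',cv2.resize(a,None,fx=2,fy=2))
plan([.5,-.30,.42],95)
```

```text
[0.68325569 0.08519956 0.40694647]
[321 126]
lin cm [ 21.6  -36.78  -1.3 ] dr [-0.  -0.1 90. ]
```

View pics/w8.png

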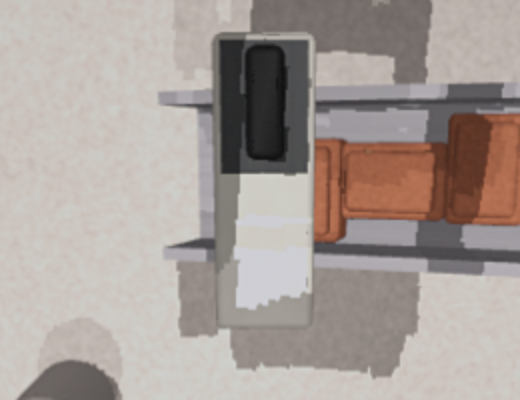

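The catch is at its off end. Next is the dish.

>>> {"fn": "move_arm", "kwargs": {"increments": [{"linear": [2,-4,0],"dr": [0,0,8],"jaw": 0.5},{"linear": [4,-8,0],"dr": [0,0,16],"jaw": 0.5},{"linear": [6,-12,0],"dr": [0,0,24],"jaw": 0.5},{"linear": [8,-16,0],"dr": [0,0,32],"jaw": 0.5},{"linear": [10,-20,0],"dr": [0,0,40],"jaw": 0.5},{"linear": [12,-24,0],"dr": [0,0,48],"jaw": 0.5},{"linear": [14,-28,0],"dr": [0,0,56],"jaw": 0.5},{"linear": [14,-28,0],"dr": [0,0,60],"jaw": 0.5}]}}

```text
time_s: 21.7
position: [0.5637, -0.21, 0.4074]
tool_rot: [-179.8, -0.1, 124.4]
contact_force: [-0.6, 0.9, -0.3]
grip_width: 0.0436
```

Run:
```python
from h import *
plan([.5,-.40,.38],93.5)
```

```text
lin cm [-12.08 -15.98   2.77] dr [-0.2 -0.  30.9]
```

>>> {"fn": "move_arm", "kwargs": {"increments": [{"linear": [-3,-4,0.5],"dr": [0,0,8],"jaw": 0.5},{"linear": [-6,-8,1],"dr": [0,0,16],"jaw": 0.5},{"linear": [-9,-12,2],"dr": [0,0,24],"jaw": 0.5},{"linear": [-12,-16,2.8],"dr": [0,0,31],"jaw": 0.5},{"linear": [-12,-16,2.8],"dr": [0,0,31],"jaw": 0.5},{"linear": [-12,-16,2.8],"dr": [0,0,31],"jaw": 0.5}]}}

```text
time_s: 22.3
position: [0.5034, -0.3958, 0.3787]
tool_rot: [-179.9, -0.2, 93.9]
contact_force: [0.2, 1.0, 0.2]
grip_width: 0.044
```

Run:
```python
from h import *
s=env.get_state(); print(s['position'],s['tool_rot'])
cv2.imwrite('pics/w9.png',env.camera('wrist')); np.save('w9.npy',np.r_[s['position'],s['tool_rot']])
```

```text
[ 0.50335415 -0.39580126  0.37873575] [-179.89367325   -0.18855129   93.90816269]
```

View pics/w9.png

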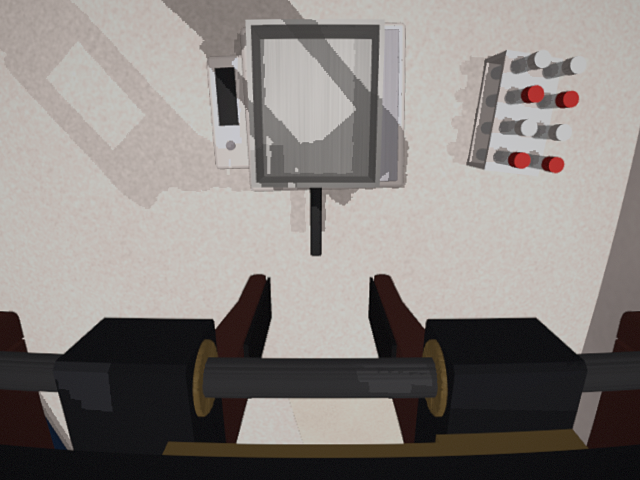

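The dish handle runs from (316,188) to (316,255). The dish rim corners are near (383,25), (384,185), (250,186) and (247,21), and the scale's right edge is at x≈405.

Run:
```python
from h import *
p=np.load('w9.npy'); m=env.camera_model('wrist'); T=np.eye(4); T[:3,:3]=R.from_euler('xyz',p[3:],degrees=True).as_matrix(); T[:3,3]=p[:3]
T=T@m['T_tool_cam']; c=(m['K'],m['distortion'],T[:3,:3].T,-T[:3,:3].T@T[:3,3])
im=cv2.imread('pics/w9.png'); dark=(im.max(2)<45).astype(np.uint8); sub=dark[185:262,295:340]
ys,xs=np.nonzero(sub); pts=np.c_[xs+295,ys+185]; print(pts.min(0),pts.max(0))
r=cv2.minAreaRect(pts.astype(np.float32)); print(r)
h=onplane(c,[(316,188),(316,256)],.100); print('handle',h); d=h[0]-h[1]; print(np.degrees(np.arctan2(d[1],d[0])),np.linalg.norm(d))
rim=onplane(c,[(247,21),(383,25),(384,185),(250,188)],.115); print('rim',rim,rim.mean(0))
print('scale',onplane(c,[(404,24),(406,186)],.04), onplane(c,[(215,168),(247,168)],.03))
t=cv2.imread('pics/top0.png')
```

```text
[310 188] [321 254]
((315.5, 221.0), (66.0, 11.0), 90.0)
handle [[ 0.49759173 -0.38519545  0.1       ]
 [ 0.50303835 -0.46599144  0.1       ]]
93.85658868958203 0.08097936277213451
rim [[ 0.41675599 -0.21843408  0.115     ]
 [ 0.55374239 -0.21289131  0.115     ]
 [ 0.57167753 -0.37444943  0.115     ]
 [ 0.42526602 -0.3879999   0.115     ]] [ 0.49186048 -0.29844368  0.115     ]
scale [[ 0.58832664 -0.19043453  0.04      ]
 [ 0.6131745  -0.38279837  0.04      ]] [[ 0.36418105 -0.3778545   0.03      ]
 [ 0.4061357  -0.37517451  0.03      ]]
```

Run:
```python
from h import *
plan([.499,-.4065,.067],94)
```

```text
lin cm [-1.22 -0.57 31.23] dr [-0.1 -0.2  0. ]
```

>>> {"fn": "move_arm", "kwargs": {"increments": [{"linear": [-1.2,-0.5,4],"dr": [0,0,0],"jaw": 0.6},{"linear": [-1.2,-0.5,9],"dr": [0,0,0],"jaw": 0.6},{"linear": [-1.2,-0.5,14],"dr": [0,0,0],"jaw": 0.6},{"linear": [-1.2,-0.5,19],"dr": [0,0,0],"jaw": 0.6},{"linear": [-1.2,-0.5,22],"dr": [0,0,0],"jaw": 0.6},{"linear": [-1.2,-0.5,24],"dr": [0,0,0],"jaw": 0.6},{"linear": [-1.2,-0.5,24],"dr": [0,0,0],"jaw": 0.6}]}}

```text
time_s: 23.05
position: [0.4998, -0.4039, 0.137]
tool_rot: [-179.8, -0.4, 94.2]
contact_force: [-0.3, 0.9, -0.5]
grip_width: 0.0526
```

Run:
```python
from h import *
plan([.499,-.4065,.067],94)
c=cam('wrist'); im=env.camera('wrist'); cv2.imwrite('pics/w10.png',im)
dark=(im.max(2)<45).astype(np.uint8)
for k in cv2.findContours(dark,cv2.RETR_EXTERNAL,cv2.CHAIN_APPROX_NONE)[0]:
    if cv2.contourArea(k)>200: x,y,w,h=cv2.boundingRect(k); print(x,y,w,h)
print(proj(c,[[.4975,-.387,.1],[.503,-.466,.1]]))
```

```text
lin cm [-0.3  -0.07  7.  ] dr [-0.2 -0.4  0.2]
0 241 640 239
124 0 40 109
[[318.71117807 241.1805799 ]
 [318.17199139 370.33479132]]
```

>>> {"fn": "move_arm", "kwargs": {"increments": [{"linear": [-0.3,0,3],"dr": [0,0,0],"jaw": 0.6},{"linear": [-0.3,0,6],"dr": [0,0,0],"jaw": 0.6},{"linear": [-0.3,0,7],"dr": [0,0,0],"jaw": 0.6},{"linear": [-0.3,0,7],"dr": [0,0,0],"jaw": 0.6},{"linear": [-0.3,0,7],"dr": [0,0,0],"jaw": 0.3},{"linear": [-0.3,0,7],"dr": [0,0,0],"jaw": 0.0},{"linear": [-0.3,0,7],"dr": [0,0,0],"jaw": 0.0},{"linear": [-0.3,0,7],"dr": [0,0,0],"jaw": 0.0}], "newtons": 60}}

```text
time_s: 23.9
position: [0.5014, -0.411, 0.0706]
tool_rot: [180.0, -0.0, 94.0]
contact_force: [0.3, 0.4, -0.8]
grip_width: 0.0243
```

>>> {"fn": "move_arm", "kwargs": {"increments": [{"linear": [0,0,0],"dr": [0,0,0],"jaw": 0.0},{"linear": [0,0,0],"dr": [0,0,0],"jaw": 0.0},{"linear": [0,0,-1],"dr": [0,0,0],"jaw": 0.0},{"linear": [0,0,-2],"dr": [0,0,0],"jaw": 0.0},{"linear": [0,0,-4],"dr": [0,0,0],"jaw": 0.0},{"linear": [0,0,-6],"dr": [0,0,0],"jaw": 0.0},{"linear": [0,0,-6],"dr": [0,0,0],"jaw": 0.0}]}}

```text
time_s: 24.6
position: [0.5028, -0.4124, 0.1331]
tool_rot: [179.8, 0.2, 94.0]
contact_force: [0.9, -0.5, -0.9]
grip_width: 0.0138
```

Run:
```python
from h import *
s=env.get_state(); print(s['position'],s['tool_rot'],s['contact_force'],s['wrist_torque'])
cv2.imwrite('pics/s11.png',cv2.resize(env.camera('scene')[170:350,160:400],None,fx=3,fy=3,interpolation=cv2.INTER_CUBIC))
```

```text
[ 0.50276395 -0.41240161  0.13307693] [179.78858304   0.19773884  93.99913386] [ 0.92155331 -0.51489571 -0.90491416] [-0.29564045 -0.03482541 -0.0024766 ]
```

View pics/s11.png

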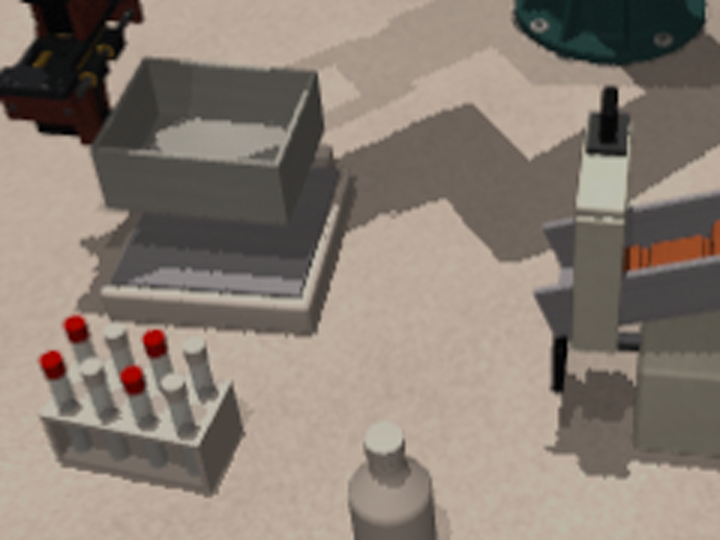

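```bash
cat >> h.py <<'E'
def dishpts(off=.115,yawoff=0,pitch=0,dz=-.0245):
    """world corners of the held dish, assuming level; off = grip to centre, dz = underside minus TCP z"""
    s=env.get_state(); yaw=np.radians(s['tool_rot'][2]-90+yawoff); Rz=R.from_euler('z',yaw); p=np.array(s['position'])
    L=np.array([[x,y,z] for z in (0,.07) for x in (-.07,.07) for y in (-.085,.085)])
    return L,p+Rz.apply(L+[0,off,dz]),p+Rz.apply([0,off,dz])
E
python3 - <<'E'
from h import *
L,P,c0=dishpts(); print('centre',c0)
u=proj(cam('scene'),P)
for l,q in zip(L,u): print(l,((q-[160,170])*3+1).round())
E
```

```text
centre [ 0.4939699  -0.29691959  0.10692963]
[-0.07  -0.085  0.   ] [160. 114.]
[-0.07   0.085  0.   ] [328. 128.]
[ 0.07  -0.085  0.   ] [109. 209.]
[0.07  0.085 0.   ] [291. 225.]
[-0.07  -0.085  0.07 ] [146.  57.]
[-0.07   0.085  0.07 ] [320.  70.]
[ 0.07  -0.085  0.07 ] [ 92. 150.]
[0.07  0.085 0.07 ] [280. 165.]
```

The lifted dish matches the level-dish prediction in the scene view to within 3 px, so it hangs level. I'll carry it high to a point just in front of the paddle.

Run:
```python
from h import *
plan([.651,-.196,.20],95.2)
```

```text
lin cm [20.46 16.38 -6.86] dr [ 0.1  0.1 -1.2]
```

>>> {"fn": "move_arm", "kwargs": {"increments": [{"linear": [0,0,-2.5],"dr": [0,0,0],"jaw": 0},{"linear": [1.5,1.5,-5],"dr": [0,0,-0.5],"jaw": 0},{"linear": [4,3.5,-6.9],"dr": [0,0,-1.2],"jaw": 0},{"linear": [7,6,-6.9],"dr": [0,0,-1.2],"jaw": 0},{"linear": [10,8.5,-6.9],"dr": [0,0,-1.2],"jaw": 0},{"linear": [13,11,-6.9],"dr": [0,0,-1.2],"jaw": 0},{"linear": [16,13.5,-6.9],"dr": [0,0,-1.2],"jaw": 0},{"linear": [19,15.5,-6.9],"dr": [0,0,-1.2],"jaw": 0}]}}

```text
time_s: 25.45
position: [0.6428, -0.2087, 0.1973]
tool_rot: [-179.9, -0.1, 95.2]
contact_force: [-0.8, 0.3, -2.7]
grip_width: 0.0141
```

>>> {"fn": "move_arm", "kwargs": {"increments": [{"linear": [1,0.7,0],"dr": [0,0,0],"jaw": 0},{"linear": [1.5,0.9,0],"dr": [0,0,0],"jaw": 0},{"linear": [1.5,0.9,0],"dr": [0,0,0],"jaw": 0}]}}

```text
time_s: 25.75
position: [0.6492, -0.1946, 0.1979]
tool_rot: [-179.9, -0.1, 95.2]
contact_force: [0.1, 0.2, -1.9]
grip_width: 0.0138
```

Run:
```python
from h import *
s=env.get_state(); print(s['position'],s['wrist_torque'],s['grip_width'])
plan([.6503,-.1855,.0715],95.2)
```

```text
[ 0.64922422 -0.1945931   0.19794938] [-0.29356748 -0.02054347 -0.00525698] 0.013844194446120154
lin cm [ 0.88  0.22 12.65] dr [-0.1 -0.1  0. ]
```

>>> {"fn": "move_arm", "kwargs": {"increments": [{"linear": [0,0.1,3],"dr": [0,0,0],"jaw": 0},{"linear": [0,0.1,6],"dr": [0,0,0],"jaw": 0},{"linear": [0,0.1,9],"dr": [0,0,0],"jaw": 0},{"linear": [0,0.1,11.5],"dr": [0,0,0],"jaw": 0},{"linear": [0,0.1,12.6],"dr": [0,0,0],"jaw": 0},{"linear": [0,0.1,12.6],"dr": [0,0,0],"jaw": 0},{"linear": [0,0.1,12.6],"dr": [0,0,0],"jaw": 0}]}}

```text
time_s: 26.45
position: [0.6513, -0.1955, 0.0737]
tool_rot: [180.0, -0.0, 95.1]
contact_force: [0.5, -0.3, -2.0]
grip_width: 0.0135
```

Run:
```python
from h import *
s=env.get_state(); print(s['position'],s['tool_rot'],s['wrist_torque'],s['grip_width'])
plan([.6449,-.1258,.0715],95.2)
im=env.camera('scene'); L,P,c0=dishpts(); print(c0)
u=proj(cam('scene'),P); 
for l,q in zip(L,u): cv2.circle(im,tuple(q.round().astype(int)),2,(0,255,0) if l[2]==0 else (255,255,0),-1)
cv2.imwrite('pics/s12.png',cv2.resize(im[180:360,220:460],None,fx=3,fy=3,interpolation=cv2.INTER_CUBIC))
```

```text
[ 0.65127846 -0.19547202  0.07370006] [ 1.79961648e+02 -3.23678391e-02  9.51449448e+01] [-0.30236059 -0.02201036  0.00940065] 0.013518910630411453
lin cm [ 7.   -0.01  0.22] dr [ 0.  -0.  -0.1]
[ 0.64148515 -0.08091167  0.04980114]
```

View pics/s12.png

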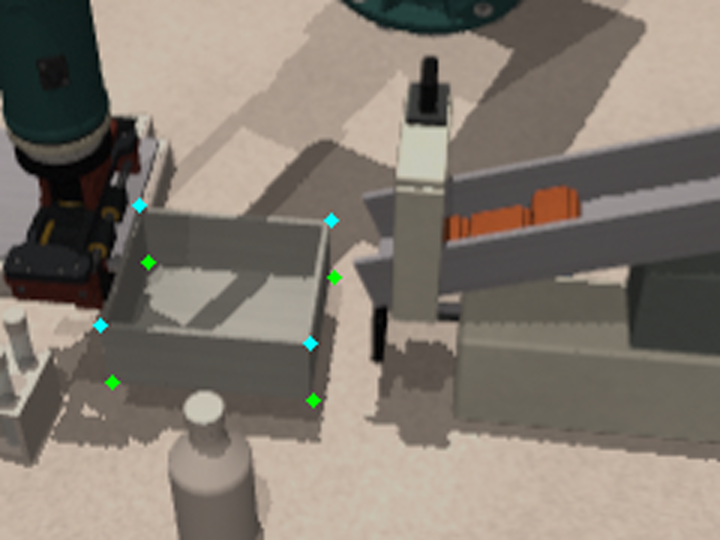

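The dish is level and lined up in front of the paddle at (378,330). I'll push it in.

>>> {"fn": "move_arm", "kwargs": {"increments": [{"linear": [2.5,0,0.1],"dr": [0,0,0],"jaw": 0},{"linear": [4,0,0.2],"dr": [0,0,0],"jaw": 0},{"linear": [5.2,0,0.2],"dr": [0,0,0],"jaw": 0},{"linear": [6.2,0,0.2],"dr": [0,0,0],"jaw": 0},{"linear": [6.9,0,0.2],"dr": [0,0,0],"jaw": 0},{"linear": [6.9,0,0.2],"dr": [0,0,0],"jaw": 0}]}}

```text
time_s: 27.1
position: [0.6453, -0.1258, 0.0717]
tool_rot: [179.9, 0.0, 95.3]
contact_force: [-0.7, -6.2, -0.8]
grip_width: 0.0135
```

Run:
```python
from h import *
s=env.get_state(); print(s['position'],s['tool_rot'],s['contact_force'],s['wrist_torque'],s['grip_width'])
im=env.camera('scene'); L,P,c0=dishpts(); print(c0)
cv2.imwrite('pics/s13.png',cv2.resize(im[180:360,220:460],None,fx=3,fy=3,interpolation=cv2.INTER_CUBIC))
```

```text
[ 0.64534215 -0.12579814  0.07174452] [1.79937484e+02 2.94353457e-02 9.52628906e+01] [-0.68128572 -6.22412088 -0.82481039] [-0.82832181  0.02579389 -0.10468689] 0.013465765312958136
[ 0.63489487 -0.01180278  0.04722599]
```

View pics/s13.png

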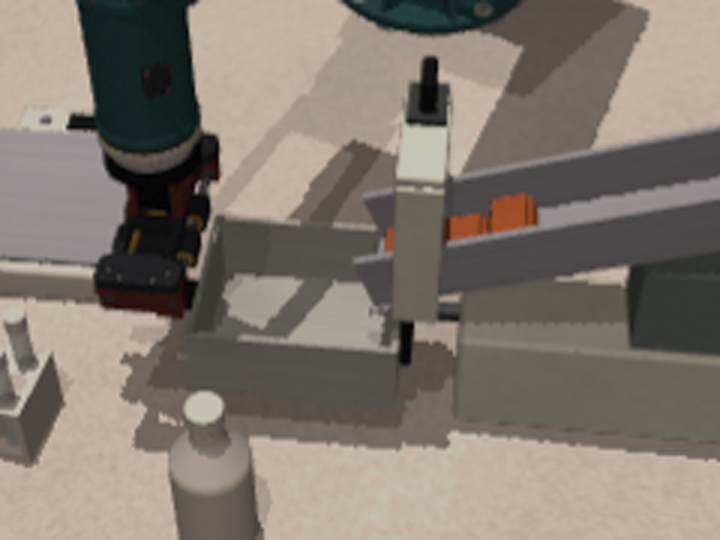

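The gate is open and the blocks are moving, with a push force of about 6 N. I'll hold it there.

>>> {"fn": "move_arm", "kwargs": {"increments": [{"linear": [0.1,0,0],"dr": [0,0,0],"jaw": 0},{"linear": [0.1,0,0],"dr": [0,0,0],"jaw": 0},{"linear": [0.1,0,0],"dr": [0,0,0],"jaw": 0},{"linear": [0.1,0,0],"dr": [0,0,0],"jaw": 0},{"linear": [0.1,0,0],"dr": [0,0,0],"jaw": 0},{"linear": [0.1,0,0],"dr": [0,0,0],"jaw": 0},{"linear": [0.1,0,0],"dr": [0,0,0],"jaw": 0},{"linear": [0.1,0,0],"dr": [0,0,0],"jaw": 0}]}}

```text
time_s: 27.95
position: [0.6451, -0.1263, 0.0708]
tool_rot: [180.0, 0.1, 95.2]
contact_force: [0.6, -5.6, -5.4]
grip_width: 0.0135
```

Run:
```python
from blocks import *
s=env.get_state(); print(s['position'],s['contact_force'],s['wrist_torque'],s['grip_width'])
im=env.camera('scene'); 
cv2.imwrite('pics/s14.png',cv2.resize(im[180:360,220:460],None,fx=3,fy=3,interpolation=cv2.INTER_CUBIC))
for b in blobs(im,cam('scene'),.06): print(b[0],b[1],b[2])
```

```text
[ 0.64509415 -0.12626458  0.07083902] [ 0.581615   -5.59618906 -5.41263415] [-1.49026016 -0.14914146  0.01032421] 0.013547645375767334
[204. 296.] [ 0.7199 -0.2984] [16. 31.]
[177. 291.] [ 0.7171 -0.3726] [16. 31.]
[326. 287.] [ 0.6301 -0.0008] [43. 51.]
[211. 284.] [ 0.6771 -0.2966] [16. 28.]
[185. 279.] [ 0.6746 -0.3714] [16. 32.]
[308. 279.] [ 0.6091 -0.0528] [98. 51.]
```

View pics/s14.png

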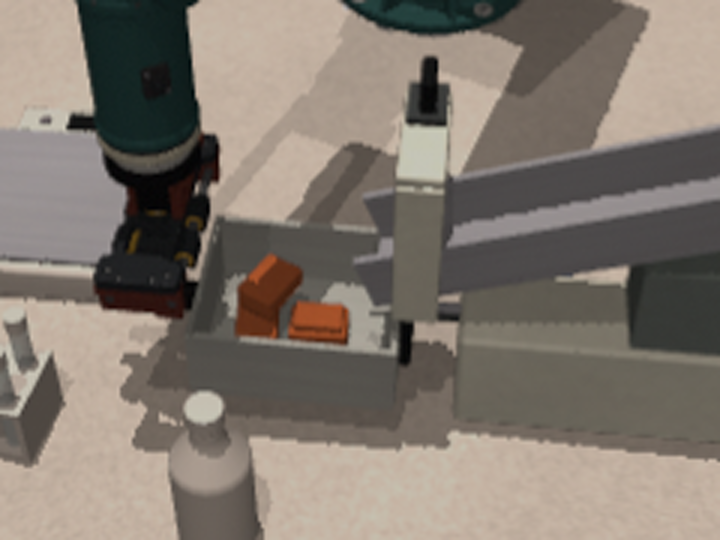

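All three blocks are in the dish, at about (265,285), (258,320) and (318,320) in the crop, and the chute is empty. I'll hold briefly, then back off and lift.

>>> {"fn": "move_arm", "kwargs": {"increments": [{"linear": [0,0,0],"dr": [0,0,0],"jaw": 0},{"linear": [0,0,0],"dr": [0,0,0],"jaw": 0},{"linear": [0,0,0],"dr": [0,0,0],"jaw": 0},{"linear": [0,0,0],"dr": [0,0,0],"jaw": 0},{"linear": [-1.5,0,0],"dr": [0,0,0],"jaw": 0},{"linear": [-3.5,0,0],"dr": [0,0,0],"jaw": 0},{"linear": [-5.5,0,0],"dr": [0,0,0],"jaw": 0},{"linear": [-7,0,0],"dr": [0,0,0],"jaw": 0}]}}

```text
time_s: 28.8
position: [0.651, -0.1969, 0.0707]
tool_rot: [-180.0, -0.1, 95.1]
contact_force: [-0.6, -0.5, -4.5]
grip_width: 0.0136
```

>>> {"fn": "move_arm", "kwargs": {"increments": [{"linear": [0,0,-2],"dr": [0,0,0],"jaw": 0},{"linear": [0,0,-5],"dr": [0,0,0],"jaw": 0},{"linear": [0,0,-8],"dr": [0,0,0],"jaw": 0},{"linear": [0,0,-11],"dr": [0,0,0],"jaw": 0},{"linear": [0,0,-13],"dr": [0,0,0],"jaw": 0},{"linear": [0,0,-13],"dr": [0,0,0],"jaw": 0}]}}

```text
time_s: 29.4
position: [0.653, -0.1964, 0.2045]
tool_rot: [179.7, 0.1, 95.1]
contact_force: [0.4, -0.7, -3.1]
grip_width: 0.0141
```

Run:
```python
from blocks import *
s=env.get_state(); print(s['position'],s['tool_rot'],s['contact_force'],s['wrist_torque'],s['grip_width'])
im=env.camera('scene'); cv2.imwrite('pics/s15.png',im); L,P,c0=dishpts(); print(c0)
c=cam('scene'); print(np.c_[L,proj(c,P).round()])
for b in blobs(im,c,.19): print(b[0],b[1],b[2])
plan([.510,-.4125,.20],95.5)
```

```text
[ 0.6530193  -0.19637611  0.20445026] [1.79683155e+02 8.66559179e-02 9.51478871e+01] [ 0.37354261 -0.69473859 -3.09498145] [-0.47993773 -0.06141525 -0.02786712] 0.014059003415317796
[ 0.64149194 -0.08125324  0.17761089]
[[-7.00e-02 -8.50e-02  0.00e+00  2.63e+02  2.32e+02]
 [-7.00e-02  8.50e-02  0.00e+00  3.30e+02  2.36e+02]
 [ 7.00e-02 -8.50e-02  0.00e+00  2.50e+02  2.72e+02]
 [ 7.00e-02  8.50e-02  0.00e+00  3.23e+02  2.77e+02]
 [-7.00e-02 -8.50e-02  7.00e-02  2.60e+02  2.10e+02]
 [-7.00e-02  8.50e-02  7.00e-02  3.29e+02  2.15e+02]
 [ 7.00e-02 -8.50e-02  7.00e-02  2.45e+02  2.50e+02]
 [ 7.00e-02  8.50e-02  7.00e-02  3.22e+02  2.55e+02]]
[204. 296.] [ 0.8182 -0.2263] [14. 26.]
[177. 291.] [ 0.8158 -0.2892] [14. 26.]
[211. 284.] [ 0.782  -0.2248] [13. 24.]
[185. 279.] [ 0.7798 -0.2882] [13. 27.]
[296. 246.] [ 0.6287 -0.0722] [51. 39.]
[275. 238.] [ 0.6051 -0.1298] [97. 59.]
lin cm [-20.31 -16.07   0.17] dr [ 0.1  0.  -0.3]
```

>>> {"fn": "move_arm", "kwargs": {"increments": [{"linear": [-2,-1.5,0],"dr": [0,0,0],"jaw": 0},{"linear": [-5,-4,0],"dr": [0,0,0],"jaw": 0},{"linear": [-8,-6.5,0],"dr": [0,0,0],"jaw": 0},{"linear": [-11,-9,0],"dr": [0,0,0],"jaw": 0},{"linear": [-14,-11,0],"dr": [0,0,0],"jaw": 0},{"linear": [-17,-13.5,0],"dr": [0,0,0],"jaw": 0},{"linear": [-19.5,-15.5,0.1],"dr": [0,0,-0.3],"jaw": 0},{"linear": [-20.3,-16.1,0.2],"dr": [0,0,-0.3],"jaw": 0}]}}

```text
time_s: 30.25
position: [0.5059, -0.4139, 0.1963]
tool_rot: [-179.8, -0.1, 95.3]
contact_force: [0.9, 0.5, -4.2]
grip_width: 0.0137
```

>>> {"fn": "move_arm", "kwargs": {"increments": [{"linear": [0,0,2],"dr": [0,0,0],"jaw": 0},{"linear": [0,0,5],"dr": [0,0,0],"jaw": 0},{"linear": [0,0,8],"dr": [0,0,0],"jaw": 0},{"linear": [0,0,10],"dr": [0,0,0],"jaw": 0},{"linear": [0,0,10],"dr": [0,0,0],"jaw": 0},{"linear": [0,0,10],"dr": [0,0,0],"jaw": 0}]}}

```text
time_s: 30.85
position: [0.5087, -0.4104, 0.0976]
tool_rot: [-179.9, -0.2, 95.5]
contact_force: [0.9, -0.7, -3.8]
grip_width: 0.0139
```

Run:
```python
from blocks import *
s=env.get_state(); print(s['position'],s['tool_rot'],s['contact_force'],s['wrist_torque'],s['grip_width'])
im=env.camera('scene'); L,P,c0=dishpts(); print(c0)
c=cam('scene'); u=proj(c,P); print(np.c_[L,u.round()])
g=cv2.cvtColor(im,cv2.COLOR_BGR2GRAY).astype(int)
for f in (.15,.5,.85):
    b=u[2]*(1-f)+u[3]*f; t=u[6]*(1-f)+u[7]*f; x=int(round(b[0])); y0=int(t[1])-6; print('col',x,'pred rim',t[1].round(1),'pred bottom',b[1].round(1),'from',y0,g[y0:int(b[1])+12,x])
for b in blobs(im,c,.09): print(b[0],b[1],b[2])
t=env.camera('top')
plan([.510,-.4125,.07],95.5)
```

```text
[ 0.50865343 -0.41044731  0.09761018] [-179.91191404   -0.18597794   95.49907729] [ 0.85041664 -0.68929899 -3.83331622] [-0.47508395 -0.02930561 -0.02338916] 0.01390194183080494
[ 0.49836478 -0.29675058  0.07430647]
[[-7.00e-02 -8.50e-02  0.00e+00  2.14e+02  2.18e+02]
 [-7.00e-02  8.50e-02  0.00e+00  2.69e+02  2.21e+02]
 [ 7.00e-02 -8.50e-02  0.00e+00  1.98e+02  2.50e+02]
 [ 7.00e-02  8.50e-02  0.00e+00  2.58e+02  2.54e+02]
 [-7.00e-02 -8.50e-02  7.00e-02  2.09e+02  1.99e+02]
 [-7.00e-02  8.50e-02  7.00e-02  2.67e+02  2.02e+02]
 [ 7.00e-02 -8.50e-02  7.00e-02  1.93e+02  2.31e+02]
 [ 7.00e-02  8.50e-02  7.00e-02  2.55e+02  2.35e+02]]
col 207 pred rim 231.3 pred bottom 250.3 from 225 [54 54 55 55 56 56 75 93 84 75 74 75 75 75 76 78 76 77 76 76 77 77 79 79
 77 74 69 63 63 62 72 80 80 81 81 80 80]
col 228 pred rim 232.7 pred bottom 251.7 from 226 [ 99  56  65  70  69  69  96 128 112  78  78  78  77  77  78  79  80  80
  78  77  77  78  78  79  79  79  73  65  63  62  63  72  80  81  83 113
 137]
col 249 pred rim 234.2 pred bottom 253.2 from 228 [136 107  74  55  64  69 112 127  98  78  77  78  78  77  77  78  78  78
  78  78  77  78  78  79  79  78  72  63  63  63  73  80  80  80 113 138
 138]
[204. 296.] [ 0.7427 -0.2816] [16. 31.]
[177. 291.] [ 0.7399 -0.3534] [16. 30.]
[211. 284.] [ 0.7013 -0.28  ] [15. 27.]
[185. 279.] [ 0.6989 -0.3522] [15. 31.]
[239. 229.] [ 0.4878 -0.2857] [35. 53.]
[221. 221.] [ 0.4638 -0.3492] [93. 66.]
[412.  62.] [-0.8619  0.1156] [105. 255.]
lin cm [-0.08  0.01  2.96] dr [ 0.1 -0.   0. ]
```

The rim and underside rows match the level prediction to within 1 px, and the position is right. I'll lower it onto the pan.

>>> {"fn": "move_arm", "kwargs": {"increments": [{"linear": [-0.2,0,1],"dr": [0,0,0],"jaw": 0},{"linear": [-0.2,0,1.8],"dr": [0,0,0],"jaw": 0},{"linear": [-0.2,0,2.3],"dr": [0,0,0],"jaw": 0},{"linear": [-0.2,0,2.6],"dr": [0,0,0],"jaw": 0},{"linear": [-0.2,0,2.7],"dr": [0,0,0],"jaw": 0},{"linear": [-0.2,0,2.7],"dr": [0,0,0],"jaw": 0}]}}

```text
time_s: 31.55
position: [0.509, -0.4128, 0.0716]
tool_rot: [-180.0, -0.1, 95.5]
contact_force: [-0.9, 0.6, -2.3]
grip_width: 0.0136
```

>>> {"fn": "move_arm", "kwargs": {"increments": [{"linear": [0,0,0.1],"dr": [0,0,0],"jaw": 0},{"linear": [0,0,0.2],"dr": [0,0,0],"jaw": 0},{"linear": [0,0,0.2],"dr": [0,0,0],"jaw": 0}]}}

```text
time_s: 31.85
position: [0.5093, -0.4133, 0.0701]
tool_rot: [180.0, -0.1, 95.5]
contact_force: [-1.5, -0.6, 1.8]
grip_width: 0.0134
```

Contact: the force has turned upward by 1.8 N. I'll release and withdraw upward.

>>> {"fn": "move_arm", "kwargs": {"increments": [{"linear": [0,0,0],"dr": [0,0,0],"jaw": 0.3},{"linear": [0,0,0],"dr": [0,0,0],"jaw": 0.6},{"linear": [0,0,0],"dr": [0,0,0],"jaw": 0.6},{"linear": [0,0,0],"dr": [0,0,0],"jaw": 0.6},{"linear": [0,0,-2],"dr": [0,0,0],"jaw": 0.6},{"linear": [0,0,-6],"dr": [0,0,0],"jaw": 0.6},{"linear": [0,0,-11],"dr": [0,0,0],"jaw": 0.6},{"linear": [0,0,-16],"dr": [0,0,0],"jaw": 0.6}]}}

```text
time_s: 32.65
position: [0.5088, -0.4129, 0.2308]
tool_rot: [-179.9, -0.1, 95.5]
contact_force: [0.7, -0.2, 0.1]
grip_width: 0.0527
```

>>> {"fn": "move_arm", "kwargs": {"increments": [{"linear": [0,0,-5],"dr": [0,0,0],"jaw": 0.6},{"linear": [0,0,-10],"dr": [0,0,0],"jaw": 0.6},{"linear": [0,0,-15],"dr": [0,0,0],"jaw": 0.6},{"linear": [0,0,-15],"dr": [0,0,0],"jaw": 0.6}]}}

```text
time_s: 33.05
position: [0.5117, -0.4158, 0.3886]
tool_rot: [179.5, 0.6, 95.5]
contact_force: [1.7, -0.6, 0.2]
grip_width: 0.0527
```

Run:
```python
from blocks import *
s=env.get_state(); print(s['position'],s['tool_rot'])
im=env.camera('wrist'); c=cam('wrist'); cv2.imwrite('pics/w16.png',im)
# expected rim/scale corners vs edges
yaw=R.from_euler('z',5.5); ctr=np.array([.499,-.298,0])
L=np.array([[x,y,.115] for x in(-.07,.07) for y in (-.085,.085)]); print('rim px',proj(c,ctr+yaw.apply(L)).round())
dark=(im.max(2)<45).astype(np.uint8)
for k in cv2.findContours(dark,cv2.RETR_EXTERNAL,cv2.CHAIN_APPROX_NONE)[0]:
    if 150<cv2.contourArea(k)<20000:
        r=cv2.minAreaRect(k); x,y,w,h=cv2.boundingRect(k); print((x,y,w,h), onplane(c,[(x+w/2,y),(x+w/2,y+h)],.1)[:,:2])
for b in blobs(im,c,.065): print(b)
plan([.597,.08,.40],185.2)
```

```text
[ 0.511733   -0.41584514  0.38857332] [179.48601141   0.57718391  95.49869757]
rim px [[213.  87.]
 [339. -26.]
 [299. 188.]
 [423.  87.]]
(310, 168, 11, 68) [[ 0.50431803 -0.38495333]
 [ 0.51189017 -0.46465045]]
(210, 45, 22, 57) [[ 0.39174894 -0.26416881]
 [ 0.3944489  -0.32290162]]
(array([542., 148.]), array([ 0.7814, -0.3341]), array([27., 17.]), np.float64(6.9))
(array([509., 142.]), array([ 0.7378, -0.3323]), array([25., 18.]), np.float64(6.7))
(array([557.,  83.]), array([ 0.7839, -0.2569]), array([28., 19.]), np.float64(8.0))
(array([523.,  77.]), array([ 0.7402, -0.2556]), array([27., 18.]), np.float64(7.7))
(array([310.,  97.]), array([ 0.4943, -0.3113]), array([70., 97.]), np.float64(100.5))
lin cm [48.43 13.34 -1.76] dr [ -0.    0.5 -89.7]
```

The handle is where it should be: the dish centre works out to about (0.496, -0.296), within 5 mm of the pan centre. The red blob lies inside the rim. Next, I'll slide the catch back on.

>>> {"fn": "move_arm", "kwargs": {"increments": [{"linear": [4,1,-1.5],"dr": [0,0,-8],"jaw": 0.5},{"linear": [8,2,-1.8],"dr": [0,0,-16],"jaw": 0.5},{"linear": [12,3,-1.8],"dr": [0,0,-24],"jaw": 0.5},{"linear": [16,4,-1.8],"dr": [0,0,-32],"jaw": 0.5},{"linear": [20,5.5,-1.8],"dr": [0,0,-40],"jaw": 0.5},{"linear": [24,7,-1.8],"dr": [0,0,-48],"jaw": 0.5},{"linear": [28,8,-1.8],"dr": [0,0.5,-56],"jaw": 0.5},{"linear": [32,9,-1.8],"dr": [0,0.5,-64],"jaw": 0.5}]}}

```text
time_s: 33.9
position: [0.5676, -0.0845, 0.3957]
tool_rot: [179.7, -0.7, 159.8]
contact_force: [0.6, -0.6, -0.5]
grip_width: 0.0441
```

Run:
```python
from h import *
plan([.5955,.0800,.37],185.2)
```

```text
lin cm [ 3.02 16.39  2.69] dr [  0.4  -0.6 -25.4]
```

>>> {"fn": "move_arm", "kwargs": {"increments": [{"linear": [1,4,0],"dr": [0,-0.6,-8],"jaw": 0.6},{"linear": [2,8,0],"dr": [0,-0.6,-16],"jaw": 0.6},{"linear": [2.5,12,0],"dr": [0,-0.6,-24],"jaw": 0.6},{"linear": [3,15.5,0],"dr": [0,-0.6,-25.4],"jaw": 0.6},{"linear": [3,15.5,1],"dr": [0,-0.6,-25.4],"jaw": 0.6},{"linear": [3,15.5,1],"dr": [0,-0.6,-25.4],"jaw": 0.6},{"linear": [3,15.5,1],"dr": [0,-0.6,-25.4],"jaw": 0.6}]}}

```text
time_s: 34.6
position: [0.5935, 0.0684, 0.3875]
tool_rot: [179.7, 0.1, -175.2]
contact_force: [-0.1, -0.2, 0.6]
grip_width: 0.0527
```

Run:
```python
from h import *
plan([.5955,.0800,.309],185.2)
```

```text
lin cm [-0.28  1.1   7.86] dr [ 0.3  0.1 -0.4]
```

>>> {"fn": "move_arm", "kwargs": {"increments": [{"linear": [-0.2,1.1,0],"dr": [0,0,0],"jaw": 0.6},{"linear": [-0.2,1.1,3],"dr": [0,0,0],"jaw": 0.6},{"linear": [-0.2,1.1,4.5],"dr": [0,0,0],"jaw": 0.6},{"linear": [-0.2,1.1,4.5],"dr": [0,0,0],"jaw": 0.6}]}}

```text
time_s: 35.0
position: [0.5943, 0.0804, 0.3419]
tool_rot: [179.6, 0.1, -175.2]
contact_force: [0.2, -0.4, 0.3]
grip_width: 0.0529
```

Run:
```python
from h import *
plan([.5955,.0800,.309],185.2)
```

```text
lin cm [-0.11 -0.07  3.29] dr [ 0.4  0.1 -0.4]
```

>>> {"fn": "move_arm", "kwargs": {"increments": [{"linear": [0,0,2],"dr": [0,0,0],"jaw": 0.6},{"linear": [0,0,3.3],"dr": [0,0,0],"jaw": 0.6},{"linear": [0,0,3.3],"dr": [0,0,0],"jaw": 0.3},{"linear": [0,0,3.3],"dr": [0,0,0],"jaw": 0.05},{"linear": [0,0,3.3],"dr": [0,0,0],"jaw": 0.05},{"linear": [0,0,3.3],"dr": [0,0,0],"jaw": 0.05},{"linear": [0,0,3.3],"dr": [0,0,0],"jaw": 0.05},{"linear": [0,0,3.3],"dr": [0,0,0],"jaw": 0.05}], "newtons": 10}}

```text
time_s: 35.8
position: [0.5962, 0.0797, 0.3117]
tool_rot: [179.8, 0.4, -175.1]
contact_force: [0.3, -5.6, 1.6]
grip_width: 0.0121
```

>>> {"fn": "move_arm", "kwargs": {"increments": [{"linear": [0,0,0],"dr": [0,0,0],"jaw": 0.05},{"linear": [-1,0,0],"dr": [0,0,0],"jaw": 0.05},{"linear": [-2,0,0],"dr": [0,0,0],"jaw": 0.05},{"linear": [-3,0,0],"dr": [0,0,0],"jaw": 0.05},{"linear": [-3.6,0,0],"dr": [0,0,0],"jaw": 0.05},{"linear": [-3.6,0,0],"dr": [0,0,0],"jaw": 0.05},{"linear": [-3.6,0,0],"dr": [0,0,0],"jaw": 0.05}]}}

```text
time_s: 36.5
position: [0.6304, 0.0829, 0.3113]
tool_rot: [179.8, 0.1, -175.1]
contact_force: [-3.9, -6.3, 3.4]
grip_width: 0.0118
```

Travel was 34 mm, with a 4 N push against the stop. I'll release, rise and check.

>>> {"fn": "move_arm", "kwargs": {"increments": [{"linear": [0,0,0],"dr": [0,0,0],"jaw": 0.5},{"linear": [0,0,0],"dr": [0,0,0],"jaw": 0.5},{"linear": [0,0,0],"dr": [0,0,0],"jaw": 0.5},{"linear": [0,0,-4],"dr": [0,0,0],"jaw": 0.5},{"linear": [-2,0,-8],"dr": [0,0,0],"jaw": 0.5},{"linear": [-4,0,-10],"dr": [0,0,0],"jaw": 0.5},{"linear": [-5.5,0,-10],"dr": [0,0,0],"jaw": 0.5},{"linear": [-5.5,0,-10],"dr": [0,0,0],"jaw": 0.5}]}}

```text
time_s: 37.3
position: [0.6877, 0.0885, 0.4116]
tool_rot: [179.6, 0.4, -175.1]
contact_force: [-0.2, -0.5, -0.9]
grip_width: 0.0441
```

Run:
```python
from blocks import *
s=env.get_state(); print(s['position'],s['contact_force'])
def fin(im,c,tag):
    d=(im.max(2)<40).astype(np.uint8)
    for k in cv2.findContours(d,cv2.RETR_EXTERNAL,cv2.CHAIN_APPROX_NONE)[0]:
        x,y,w,h=cv2.boundingRect(k); P=onplane(c,(x+w/2,y+h/2),.32)[0]
        if cv2.contourArea(k)>60 and abs(P[0]-.62)<.07 and abs(P[1]-.08)<.05: print(tag,(x,y,w,h),onplane(c,[(x+w/2,y),(x+w/2,y+h)],.32)[:,:2].round(4).tolist())
im=env.camera('wrist'); c=cam('wrist'); fin(im,c,'now'); cv2.imwrite('pics/w17.png',im)
w6=np.load('w6.npy'); m=env.camera_model('wrist'); T=np.eye(4); T[:3,:3]=R.from_euler('xyz',w6[3:],degrees=True).as_matrix(); T[:3,3]=w6[:3]; T=T@m['T_tool_cam']
fin(cv2.imread('pics/w6.png'),(m['K'],m['distortion'],T[:3,:3].T,-T[:3,:3].T@T[:3,3]),'before(on)')
sc=env.camera('scene'); c=cam('scene'); cv2.imwrite('pics/s17.png',sc)
for b in blobs(sc,c,.065): print(b[0],b[1],b[2])
ctr=np.array([.497,-.297,.045]); yaw=R.from_euler('z',5.5,degrees=True)
print(proj(c,ctr+yaw.apply([[x,y,z] for z in(0,.07) for x in(-.07,.07) for y in(-.085,.085)])).round().tolist())
top=env.camera('top'); ct=cam('top'); cv2.imwrite('pics/t17.png',top)
for b in blobs(top,ct,.065,20): print('top',b)
a=cv2.imread('pics/scene0.png'); d=cv2.absdiff(a,sc).max(2)
for n,(x,y,w,h) in dict(rack=(170,270,72,62),bottle=(275,310,35,62)).items(): print(n,d[y:y+h,x:x+w].mean())
```

```text
[0.68774228 0.08850049 0.41160503] [-0.20207959 -0.4683962  -0.90862957]
now (308, 128, 21, 53) [[0.6126, 0.0835], [0.6458, 0.0864]]
before(on) (193, 64, 32, 59) [[0.6127, 0.0866], [0.6476, 0.0876]]
[204. 296.] [ 0.724  -0.2955] [16. 31.]
[177. 291.] [ 0.7209 -0.3696] [16. 31.]
[211. 284.] [ 0.6812 -0.2938] [16. 28.]
[185. 279.] [ 0.6786 -0.3682] [16. 32.]
[240. 236.] [ 0.4898 -0.2867] [50. 35.]
[221. 229.] [ 0.4677 -0.3512] [94. 65.]
[403.  62.] [-0.9119  0.06  ] [264. 107.]
[[216.0, 225.0], [270.0, 228.0], [201.0, 257.0], [260.0, 261.0], [211.0, 207.0], [268.0, 210.0], [195.0, 238.0], [257.0, 243.0]]
top (array([418., 288.]), array([ 0.4962, -0.2906]), array([36., 25.]), np.float64(92.0))
top (array([438., 286.]), array([ 0.4993, -0.3448]), array([60., 40.]), np.float64(176.1))
rack 4.256720430107527
bottle 4.299539170506913
```

Run:
```python
from h import *
im=cv2.imread('pics/s17.png'); g=cv2.cvtColor(im,cv2.COLOR_BGR2GRAY).astype(int)
for x,r in ((205,239),(228,240.5),(249,242)): print(x,r,g[int(r)-5:int(r)+26,x])
env.close_job()
```

```text
205 239 [ 52  53  53  52  97 116  92  71  71  72  72  72  73  74  74  74  73  74
  74  74  76  75  73  74 108 133 131 131 131 129 105]
228 240.5 [ 36  50  57  63  79 126 120  72  74  74  74  74  74  75  76  77  75  74
  74  75  74  76  75  75  77 110 133 132 132 132 120]
249 242 [ 47  40  50  62 115 128  95  73  74  75  75  75  74  74  75  75  75  74
  74  75  76  77  75  75  77 109 133 133 132 134 110]
the job is handed in; nothing more can be done
```

The job is handed in at about 37 s of robot time. There were three red blocks on the bench, and I loaded all three into the chute with the catch still on. I then slid the catch off and pushed the paddle in with the lifted dish (about 6 N) until all three had slid into it. Last, I put the dish back on the scale, slid the catch on again and left the arm clear.

What the last checks showed:
- **Dish:** its centre is about 3–5 mm from the middle of the pan, and its rim and bottom edges are within about 1 px of a level dish.
- **Blocks:** the red blobs lie inside the dish in both the top and scene views. One block leans on another.
- **Catch:** it is within about 1–2 mm of where it started.
- **Bystanders:** the rack and bottle look unchanged against the first picture. I did not compare the tape roll with the start, but the arm never came near it. The blue block was never touched.
- **Paddle:** I did not measure that it sprang back. I only saw the push force disappear when the dish backed off.

No check failed. One repeated mismatch was that the measured arm position sometimes lagged the command by up to 12 mm, so I added pauses and corrected before grips and placements where it mattered. The final state was checked with numbers only, because I had used all 16 picture views by then.

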